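# Load the headset test slide and clamp it at the test mark

## Task

Get the repaired headsets ready for the loudspeaker test: with the carriage still clamped at its loading end, hang every headset over the padded bar, side by side, its band straddling the bar with one ear cup on either side. Then swing the clamp lever well open, slide the loaded carriage towards the loudspeaker until its pointer stands on the red mark, and lock the lever fully home again; never drag the carriage while it is clamped. Leave the circuit board, the solder reel and the tip-cleaner tin where they are.

Things in the scene. Friction and masses are not known exactly. Their poses are not given: they have to be found in the camera images.
- headset0_mid (a point): Black on-ear headset, 190 g, standing on its ear cups; point at its middle, 75 mm over the cups' undersides. y cup to cup: 150 mm outside, 90 inside; x along band width: cups 60, band 30 mm. Flat crown with cushion to pinch across x from above: 30 x 60 (y) mm, 57 to 75 mm above this point, empty below. One of 2 or 3; absent or held: None.
- headset1_mid (a point): Second headset, the same in every way; same point and axes as the first.
- headset2_mid (a point): Third headset, the same in every way; same point and axes as the first.
- bar_top (a point): Middle of the top of the carriage's padded flat bar: 40 mm wide, 20 thick, 300 long, 180 mm over the bench, posts 4 mm higher at its ends. x along the bar, y along the slide to the loudspeaker; rides with the carriage. A hung headset's cushion rests on the bar, its x along it (either way), its middle 57 mm below this point, its cups free 48 mm over the bench. Side by side: about 85 mm apart.
- carriage (a joint): Carriage travel along its rails, m: 0 at the loading end, 0.16 at the loudspeaker end. Runs stiffly (about 8 N) and stays where left; never drag it with the clamp locked. Below the bar it has a low beam (50 mm wide, top 38 mm over the bench); on its -y side a plate (top 32 mm) with the clamp lever and grip post.
- clamp (a joint): Clamp lever angle, rad: 0 locked, arm pointing along -y of the bar's frame, away from the bar; it opens clockwise seen from above, towards -x of the bar's frame (the robot), to 1.2 fully open; clearly open above 0.5. Turns with about 2 N at the knob and stays where left.
- clamp_pivot (a point): Upright pivot axis of the clamp lever, at the top of its block (48 mm above the bench).
- clamp_knob (a point): Knob at the end of the clamp lever, 80 mm from its pivot: upright black round post, 18 mm diameter, top 97 mm over the bench, this point 14 mm below the top; free down to the arm, 32 mm below the top. Pinch it from above or push it.
- grip_post (a point): Fixed upright round grip on the carriage's plate, 18 mm diameter, top 90 mm over the bench, this point 18 mm below the top; free for its whole height of 58 mm. Take or push it to slide the carriage.
- pointer (a point): Tip of the carriage's black pointer, at the plate's edge, low over the bed plate beside the scale; moves with the carriage along y of the bar's frame.
- mark (a point): Red index line on the bed plate, low beside the scale; the pointer is over it when the carriage has travelled 120 mm from 0. x across the slide, y along it (as the bar's frame). The pointer must stand on this line.
- circuit_board: Green circuit board on four brass standoffs, 85 x 110 mm, 25 mm tall, near the robot; origin under its centre. Not to be disturbed.
- solder_reel: Upright steel-coloured solder reel, 62 mm diameter, 52 mm tall, beyond the work; origin under its centre. Not to be disturbed.
- tip_tin: Low round tip-cleaner tin, 72 mm diameter, 30 mm tall, near the robot; origin under its centre. Not to be disturbed.
Things that resemble listed ones, but are neither listed nor needed, are in the scene too. What is shaped like the part that bears headset2_mid but green or yellow is not meant.

How it is judged:
On the way, in this order (a step that is already met when the one before it is completed fails the run):
1. every headset hangs over the bar, let go, the carriage still clamped near its loading end (x of headset0_mid in the frame of bar_top between -0.135 and 0.135 m and y of headset0_mid in the frame of bar_top between -0.035 and 0.035 m and z of headset0_mid in the frame of bar_top between -0.07 and -0.045 m and angle between each of headset0_mid, headset1_mid, headset2_mid's own z axis and vertical below 0.3 rad and angle between the x axis of each of headset0_mid, headset1_mid, headset2_mid and the x axis of bar_top, either way round below 0.35 rad and x of headset1_mid in the frame of bar_top between -0.135 and 0.135 m and y of headset1_mid in the frame of bar_top between -0.035 and 0.035 m and z of headset1_mid in the frame of bar_top between -0.07 and -0.045 m and x of headset2_mid in the frame of bar_top between -0.135 and 0.135 m and y of headset2_mid in the frame of bar_top between -0.035 and 0.035 m and z of headset2_mid in the frame of bar_top between -0.07 and -0.045 m and contact force between each of headset0, headset1, headset2 and the fingers below 0.2 N and linear speed of each of headset0, headset1, headset2 below 0.1 m/s and value of joint clamp below 0.12 rad and value of joint carriage below 0.05 m), for 0.3 s.
2. the clamp lever is unlocked (value of joint clamp above 0.5 rad), for 0.2 s.
3. the carriage stands at the mark (y of pointer in the frame of mark between -0.004 and 0.004 m), for 0.2 s.
4. the clamp lever is locked with the carriage at the mark (all of step 3 and value of joint clamp below 0.12 rad), for 0.2 s.
At the end, for the whole second after the job is handed in: Every present headset hangs at rest over the bar, released: its middle within 135 mm along and 35 mm across the bar, 45 to 70 mm below the bar's top, upright within 0.3 rad, square within 0.35 rad. Pointer within 4 mm of the red mark, clamp lever below 0.12 rad, carriage still (all of step 4 and x of headset0_mid in the frame of bar_top between -0.135 and 0.135 m and y of headset0_mid in the frame of bar_top between -0.035 and 0.035 m and z of headset0_mid in the frame of bar_top between -0.07 and -0.045 m and angle between each of headset0_mid, headset1_mid, headset2_mid's own z axis and vertical below 0.3 rad and angle between the x axis of each of headset0_mid, headset1_mid, headset2_mid and the x axis of bar_top, either way round below 0.35 rad and x of headset1_mid in the frame of bar_top between -0.135 and 0.135 m and y of headset1_mid in the frame of bar_top between -0.035 and 0.035 m and z of headset1_mid in the frame of bar_top between -0.07 and -0.045 m and x of headset2_mid in the frame of bar_top between -0.135 and 0.135 m and y of headset2_mid in the frame of bar_top between -0.035 and 0.035 m and z of headset2_mid in the frame of bar_top between -0.07 and -0.045 m and contact force between each of headset0, headset1, headset2 and the fingers below 0.2 N and linear speed of each of headset0, headset1, headset2 below 0.1 m/s and velocity of joint carriage between -0.005 and 0.005 m/s); the robot touches nothing.
It fails at once if the circuit board is disturbed (moved over 30 mm) (distance of circuit_board from where it was at the start of the episode above 0.03 m).
It fails at once if the solder reel is disturbed (moved over 30 mm) (distance of solder_reel from where it was at the start of the episode above 0.03 m).
It fails at once if the tip-cleaner tin is disturbed (moved over 30 mm) (distance of tip_tin from where it was at the start of the episode above 0.03 m).
It fails at once if the carriage is dragged along with its clamp lever locked (value of joint clamp below 0.3 rad and value of joint carriage between 0.05 and 0.105 m).
Of headset0, headset1, headset2 only 2 to 3 are there at a start; the rules pass over those that are not, and their reading is None.
At some moment in a run one of headset0, headset1, headset2 may be knocked a few centimetres aside while the robot is not near it.
It also fails if it takes over 210 s, if anything falls off the work surface, if the arm or the gripper's body presses on something with over 40 N, if the wrist force passes 120 N, or if a joint passes its speed limit or range.

## Robot

A 6-joint arm with a two-finger parallel gripper is mounted at the origin on the work surface. World frame = base frame: x ahead of the robot, y to its left, z up, the work surface at z = 0. Lengths are in m, angles in rad, forces in N, time in s.
With the tool pointing down it reaches from about 0.325 to 0.9 m from the base axis. Payload 6.1 kg.
Tool frame: the origin (TCP) lies midway between the tips of the shut fingers; the grasp point (between the pads) lies 19 mm behind it; x points along the fingers, y is the direction in which the jaws open and shut, and the axes are right-handed (so a half turn about x gives the same grasp; the last joint's range is limited). The gripper opens to 85 mm and grips with 20 to 120 N. Pads are 22 mm wide; open, the fingers measure 114 mm over their backs; the gripper's body (76 mm by 85 mm) begins 54 mm behind the grasp point. The pads swing forward as they close: fully open they stand 13 mm farther back than shut.
Start: joints at [-1.403, 0.22, 1.526, -0, 1.395, -0.126], TCP at [0.181, -0.598, 0.194] pointing down, gripper open.
Joint ranges: [-2.98, 2.98], [-0.91, 2.08], [0.09, 2.57], [-1.24, 4.39], [0.2, 2.65], [-2.68, 2.68]. Speed limits (rad/s): [2.57, 2.57, 3.01, 3.14, 3.14, 3.14].

## Interface

Orientations are given as [roll, pitch, yaw] about the fixed x, y, z axes, in that order (R = Rz(yaw) Ry(pitch) Rx(roll)).
In Python, from plant import movep, move_l, set_joints, gripper_to, hold, inverse_kinematics, observe, get_image, get_calibration, Unreachable, job_done gives the robot as it stands. Calls block until the motion is done:
- movep(position, orientation): joint-space move of the TCP to a pose.
- move_l(position, feed=0.15, rotation=None, max_force=None): straight line of the TCP; rotation=None keeps the orientation; feed is the mean speed in m/s. With max_force (N) it stops when the force on the tool has changed by that much, and returns True; else False.
- set_joints(angles): joint-space move.
- gripper_to(opening, f_grip=None): finger opening in m; f_grip is the grip in N (None keeps the last); returns when the fingers have stopped.
- hold(seconds).
- inverse_kinematics(position, orientation): joint angles nearest the present ones, or None.
- observe(): the state.
- get_image(name): name is "side" or "top" or "wrist"; returns (picture, depth): 400x640x3 uint8, red, green, blue; 400x640 float32, m along the optical axis (not along the pixel's ray), 0 where there is no reading.
- get_calibration(name): a dict with "intrinsics" (3x3 intrinsics, pixels), "world_from_camera" (4x4, takes a point from camera to world coordinates). Camera axes: x right, y down, z forward; pixel columns grow to the right and rows downward; lengths in m; the calibration is good to about 2 mm. A picture is of the moment at which its call begins: read the wrist's pose just before it. get_calibration takes no time and is no camera call; for the wrist camera it gives the pose at the moment of the call.
A pose or a line that the arm cannot do raises Unreachable and nothing moves.
- job_done(): hands the job in, once; it reports no verdict.
The state is a dict: "time_s": time; "q": joint angles; "joint_velocities": joint speeds; "joint_torque": joint torques, N m; "eef_pos": TCP position; "tcp_rot": TCP orientation; "ft_force": force on the tool from outside, world axes, zero at the start; "torque": the same for the moment, N m; "opening": finger opening in m.
Only numpy, scipy, OpenCV 4.12 (cv2) and the standard library are available. Lean on these libraries where they do the work, as an engineer would, in place of code of your own. Each camera call takes 0.05 s, during which the arm holds its last target.

## Working session

There is one attempt and no reset: what is moved stays moved. The work goes in short steps, each a Python script; the robot and the scene stay as the last script left them, time stands still between calls to the robot, and variables do not carry over. Pictures are saved under pics/ and viewed, and the job is handed in when it is done.

```bash
ls -la; mkdir -p pics
python3 - <<'E'
from plant import *
import cv2, numpy as np
for n in ("side","top","wrist"):
    c=get_calibration(n); print(n,c["intrinsics"].round(1).tolist(),c["world_from_camera"].round(3).tolist())
    im,d=get_image(n); cv2.imwrite(f"pics/{n}0.png",im[:,:,::-1]); np.savez(f"pics/{n}0.npz",im=im,d=d,K=c["intrinsics"],T=c["world_from_camera"])
s=observe(); print(s)
E
```

```text
total 12
drwxr-xr-x  3 agent agent 4096 Dec  6 16:24 .
drwxr-xr-x 23 root  root  4096 Dec  6 16:24 ..
drwxr-xr-x  2 agent agent 4096 Dec  6 16:24 pics
side [[422.5, 0.0, 314.7], [0.0, 422.5, 204.7], [0.0, 0.0, 1.0]] [[-0.909, -0.274, 0.314, 0.095], [-0.416, 0.587, -0.694, 0.732], [0.006, -0.762, -0.648, 1.049], [0.0, 0.0, 0.0, 1.0]]
top [[491.1, 0.0, 325.2], [0.0, 491.1, 203.7], [0.0, 0.0, 1.0]] [[-0.003, -0.986, 0.168, 0.313], [-1.0, 0.005, 0.01, -0.248], [-0.011, -0.168, -0.986, 1.572], [0.0, 0.0, 0.0, 1.0]]
wrist [[289.4, 0.0, 317.5], [0.0, 289.4, 202.9], [0.0, 0.0, 1.0]] [[0.291, -0.923, -0.25, 0.245], [-0.957, -0.281, -0.075, -0.58], [-0.001, 0.261, -0.965, 0.373], [0.0, 0.0, 0.0, 1.0]]
{'time_s': 0.15, 'q': array([-1.40307523e+00,  2.21077418e-01,  1.52734259e+00,  2.58400847e-05,
        1.39466205e+00, -1.26106726e-01]), 'joint_velocities': array([-0.0015835 , -0.00318559, -0.00219966,  0.00132753,  0.00025543,
       -0.00063539]), 'joint_torque': array([ 6.92965768e-04, -4.97484434e+01, -3.89903855e+01, -2.15027276e-04,
        7.14690526e-03,  1.81264079e-05]), 'eef_pos': array([ 0.18092775, -0.59771159,  0.1934335 ]), 'tcp_rot': array([-1.71397775,  1.56930671,  1.72143818]), 'ft_force': array([-0.18243095,  0.84816617, -0.31662868]), 'torque': array([ 0.04171351,  0.01255637, -0.0103855 ]), 'opening': 0.08520091798835083}
```

View pics/top0.png

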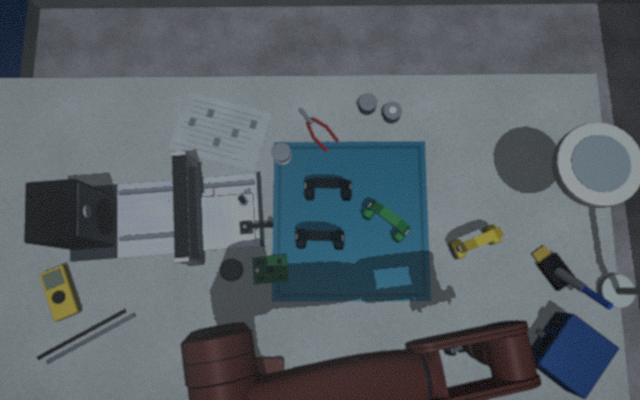

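View pics/side0.png

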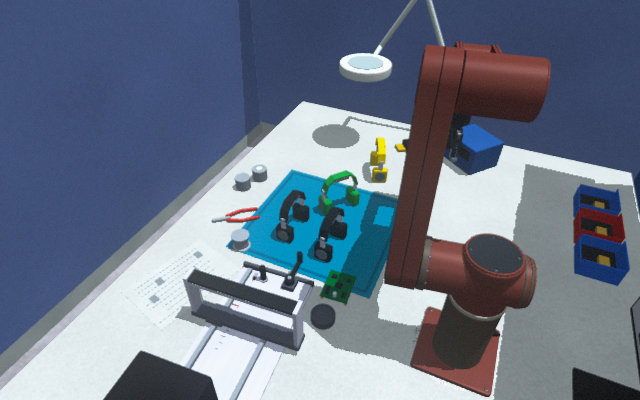

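View pics/wrist0.png

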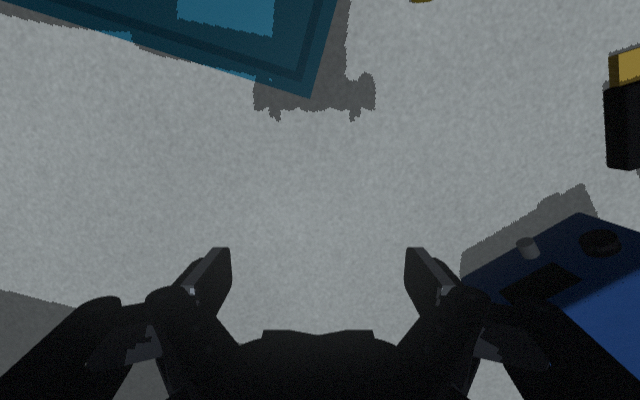

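```bash
cat > h.py <<'E'
import numpy as np, cv2
from plant import *
def snap(n,tag=None):
    c=get_calibration(n); im,d=get_image(n)
    if tag: cv2.imwrite(f"pics/{tag}.png",im[:,:,::-1]); np.savez(f"pics/{tag}.npz",im=im,d=d,K=c["intrinsics"],T=c["world_from_camera"])
    return dict(im=im,d=d,K=c["intrinsics"],T=c["world_from_camera"])
def cloud(f):
    d=f["d"];K=f["K"];T=f["T"];v,u=np.mgrid[:d.shape[0],:d.shape[1]]
    P=np.stack([(u-K[0,2])/K[0,0]*d,(v-K[1,2])/K[1,1]*d,d],-1)
    P=P@T[:3,:3].T+T[:3,3]; P[d<=0]=np.nan
    return P
def proj(f,p):
    T=f["T"];K=f["K"];c=T[:3,:3].T@(np.asarray(p)-T[:3,3]);return K[0,0]*c[0]/c[2]+K[0,2],K[1,1]*c[1]/c[2]+K[1,2]
def crop(f,r,name,s=None):
    u0,u1,v0,v1=r; im=f["im"][v0:v1,u0:u1,::-1]
    s=s or min(800//(u1-u0),600//(v1-v0)); cv2.imwrite(f"pics/{name}.png",cv2.resize(im,None,fx=s,fy=s,interpolation=cv2.INTER_CUBIC)); print(name,"scale",s)
E
python3 - <<'E'
from h import *
for n in ("top","side"):
    f=np.load(f"pics/{n}0.npz"); P=cloud(f)
    print(n)
    pts={"top":[(327,180),(320,232),(385,215),(189,205),(189,160),(189,255),(245,196),(262,224),(247,226),(283,150),(270,268),(231,270),(300,300),(392,277),(230,220),(450,300),(350,270)],
     "side":[(293,203),(332,225),(240,298),(262,268),(296,262),(323,316),(340,285),(240,238)]}[n]
    for p in pts: print(p,P[p[1],p[0]].round(3), f["im"][p[1],p[0]])
f=np.load("pics/top0.npz"); crop(f,(165,325,140,290),"c1",4); crop(f,(270,430,140,300),"c2",3)
f=np.load("pics/side0.npz"); crop(f,(180,380,170,360),"c3",3)
E
```

```text
top
(327, 180) [ 0.628 -0.239  0.145] [24 28 36]
(320, 232) [ 0.471 -0.218  0.155] [25 36 43]
(385, 215) [ 0.52  -0.407  0.153] [ 43 100  63]
(189, 205) [0.572 0.201 0.038] [51 53 58]
(189, 160) [0.7   0.185 0.113] [62 67 72]
(189, 255) [0.405 0.154 0.175] [48 56 57]
(245, 196) [0.602 0.024 0.031] [123 128 138]
(262, 224) [ 0.508 -0.036  0.061] [45 48 53]
(247, 226) [0.501 0.009 0.069] [49 54 60]
(283, 150) [ 0.748 -0.097  0.049] [101 110 121]
(270, 268) [ 0.374 -0.058  0.018] [37 37 41]
(231, 270) [0.368 0.063 0.027] [46 48 50]
(300, 300) [ 0.274 -0.152 -0.001] [34 57 69]
(392, 277) [ 0.345 -0.442  0.003] [ 48  98 121]
(230, 220) [0.524 0.069 0.035] [137 144 151]
(450, 300) [ 0.273 -0.622  0.001] [80 87 90]
(350, 270) [ 0.367 -0.31   0.003] [31 61 69]
side
(293, 203) [ 0.606 -0.222  0.137] [ 89  95 108]
(332, 225) [ 0.478 -0.261  0.054] [30 40 46]
(240, 298) [0.538 0.207 0.175] [59 63 71]
(262, 268) [0.579 0.037 0.093] [50 55 66]
(296, 262) [ 0.509 -0.047  0.067] [ 23 100 130]
(323, 316) [0.365 0.072 0.027] [57 65 71]
(340, 285) [ 0.364 -0.057  0.02 ] [33 38 46]
(240, 238) [ 0.734 -0.078  0.049] [179 197 215]
c1 scale 4
c2 scale 3
c3 scale 3
```

View pics/c1.png

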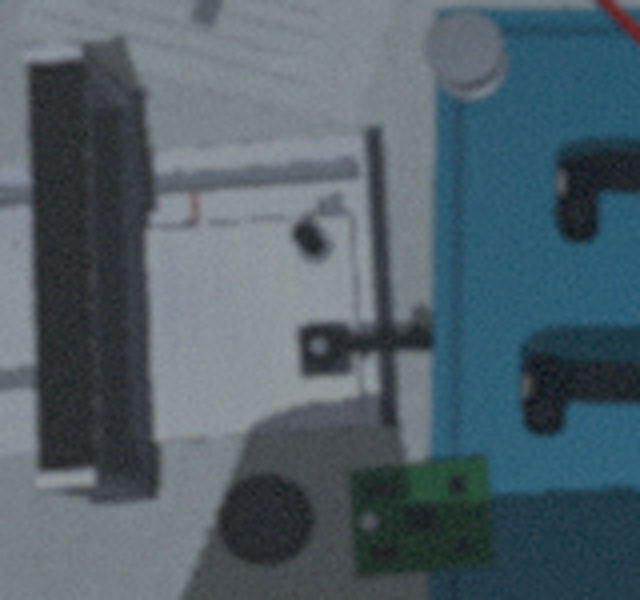

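View pics/c2.png

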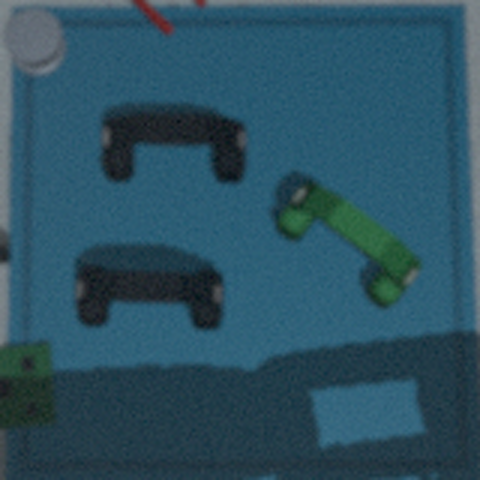

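View pics/c3.png

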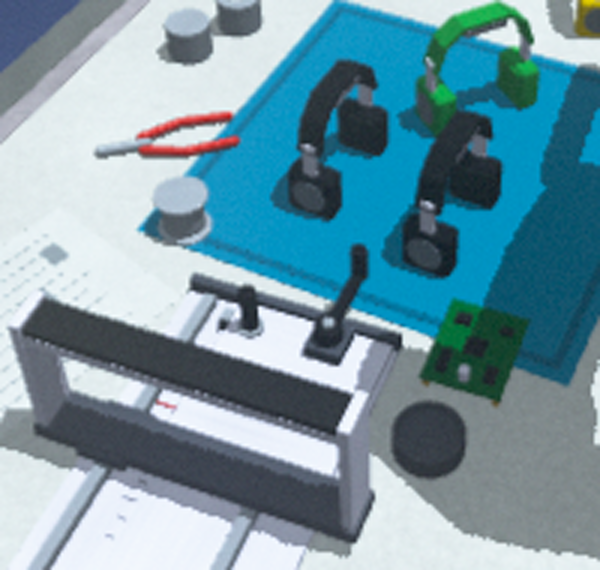

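Run:
```python
from h import *
def rect(Q):
    (c,s,a)=cv2.minAreaRect(Q.astype(np.float32)); return np.round(c,4),np.round(s,4),round(a,1)
for n in ("top","side"):
    f=np.load(f"pics/{n}0.npz"); P=cloud(f).reshape(-1,3); I=f["im"].reshape(-1,3).astype(int)
    dark=I.max(1)<90
    B=P[(P[:,0]>.35)&(P[:,0]<.8)&(P[:,1]>.08)&(P[:,1]<.3)&(P[:,2]>.165)&(P[:,2]<.2)]
    print(n,"bar",len(B),rect(B[:,:2]),np.percentile(B[:,2],[5,50,95]).round(4))
    Bd=B
    for (x,y) in ((.63,-.24),(.49,-.22),(.52,-.41)):
        m=(abs(P[:,0]-x)<.07)&(abs(P[:,1]-y)<.1)&(P[:,2]>.13)&(P[:,2]<.2); Q=P[m]
        print(" hs",len(Q),np.median(Q,0).round(4),rect(Q[:,:2]),np.percentile(Q[:,2],[5,50,95]).round(4))
    # tall objects map elsewhere
    m=(P[:,2]>.06)&(P[:,2]<.17)&(P[:,0]>.2)&(P[:,0]<.95)&(abs(P[:,1])<.95)
    H,xe,ye=np.histogram2d(P[m,0],P[m,1],bins=[np.arange(.2,.96,.05),np.arange(-.95,.96,.05)])
    for i,j in zip(*np.nonzero(H>8)): print((round(xe[i],2),round(ye[j],2),int(H[i,j])),end=" ")
    print()
```

```text
top bar 1698 (array([0.5488, 0.1847]), array([0.3247, 0.0449]), 4.4) [0.1718 0.1796 0.1853]
 hs 404 [ 0.6198 -0.2389  0.1471] (array([ 0.6206, -0.2402]), array([0.1169, 0.0322]), 89.4) [0.1325 0.1471 0.154 ]
 hs 414 [ 0.4633 -0.2179  0.148 ] (array([ 0.4636, -0.2159]), array([0.1154, 0.0309]), 88.7) [0.1328 0.148  0.1541]
 hs 421 [ 0.5181 -0.4224  0.1472] (array([ 0.5188, -0.4225]), array([0.1182, 0.0311]), 52.6) [0.1333 0.1472 0.1546]
(np.float64(0.2), np.float64(-0.95), 293) (np.float64(0.35), np.float64(0.15), 76) (np.float64(0.4), np.float64(-0.75), 22) (np.float64(0.4), np.float64(-0.7), 160) (np.float64(0.4), np.float64(-0.65), 153) (np.float64(0.4), np.float64(-0.3), 46) (np.float64(0.4), np.float64(-0.25), 18) (np.float64(0.4), np.float64(-0.2), 20) (np.float64(0.4), np.float64(0.15), 17) (np.float64(0.4), np.float64(0.4), 49) (np.float64(0.4), np.float64(0.45), 79) (np.float64(0.4), np.float64(0.5), 75) (np.float64(0.4), np.float64(0.55), 37) (np.float64(0.45), np.float64(-0.8), 29) (np.float64(0.45), np.float64(-0.75), 167) (np.float64(0.45), np.float64(-0.7), 62) (np.float
[... 2757 characters left out ...]
4(-0.45), 92) (np.float64(0.5), np.float64(-0.4), 112) (np.float64(0.5), np.float64(-0.1), 41) (np.float64(0.5), np.float64(-0.05), 35) (np.float64(0.5), np.float64(0.0), 36) (np.float64(0.5), np.float64(0.2), 42) (np.float64(0.55), np.float64(-0.4), 94) (np.float64(0.55), np.float64(-0.2), 12) (np.float64(0.55), np.float64(0.0), 58) (np.float64(0.55), np.float64(0.2), 40) (np.float64(0.6), np.float64(-0.35), 61) (np.float64(0.6), np.float64(-0.3), 101) (np.float64(0.6), np.float64(-0.25), 123) (np.float64(0.6), np.float64(-0.2), 228) (np.float64(0.6), np.float64(0.2), 40) (np.float64(0.65), np.float64(0.15), 61) (np.float64(0.65), np.float64(0.2), 174) (np.float64(0.7), np.float64(0.2), 52)
```

Run:
```python
from h import *
pi=np.pi
for ps in (90,-90,94.3,-85.7):
  for p in ((.62,-.24,.12),(.463,-.215,.12),(.463,-.215,.35),(.56,.18,.35),(.6,.18,.24),(.5,.18,.24),(.5,.06,.45)):
    q=inverse_kinematics(p,[0,pi/2,np.radians(ps)]); print(ps,p,None if q is None else np.round(q,2))
```

```text
90 (0.62, -0.24, 0.12) [-0.49  0.37  1.48  0.    1.29  2.65]
90 (0.463, -0.215, 0.12) [-0.59  0.01  1.9   0.    1.23  2.55]
90 (0.463, -0.215, 0.35) [-0.59 -0.11  1.59  0.    1.67  2.55]
90 (0.56, 0.18, 0.35) None
90 (0.6, 0.18, 0.24) None
90 (0.5, 0.18, 0.24) None
90 (0.5, 0.06, 0.45) None
-90 (0.62, -0.24, 0.12) [-0.49  0.37  1.48 -0.    1.29 -0.49]
-90 (0.463, -0.215, 0.12) [-0.59  0.01  1.9  -0.    1.23 -0.59]
-90 (0.463, -0.215, 0.35) [-0.59 -0.11  1.59 -0.    1.67 -0.59]
-90 (0.56, 0.18, 0.35) [ 0.18  0.08  1.4  -0.    1.67  0.18]
-90 (0.6, 0.18, 0.24) [ 0.17  0.2   1.47 -0.    1.48  0.17]
-90 (0.5, 0.18, 0.24) [ 0.2  -0.03  1.71 -0.    1.46  0.2 ]
-90 (0.5, 0.06, 0.45) [-0.04 -0.11  1.4  -0.    1.85 -0.04]
94.3 (0.62, -0.24, 0.12) [-0.49  0.37  1.48  0.    1.29  2.58]
94.3 (0.463, -0.215, 0.12) [-0.59  0.01  1.9   0.    1.23  2.48]
94.3 (0.463, -0.215, 0.35) [-0.59 -0.11  1.59  0.    1.67  2.48]
94.3 (0.56, 0.18, 0.35) None
94.3 (0.6, 0.18, 0.24) None
94.3 (0.5, 0.18, 0.24) None
94.3 (0.5, 0.06, 0.45) None
-85.7 (0.62, -0.24, 0.12) [-0.49  0.37  1.48 -0.    1.29 -0.56]
-85.7 (0.463, -0.215, 0.12) [-0.59  0.01  1.9  -0.    1.23 -0.66]
-85.7 (0.463, -0.215, 0.35) [-0.59 -0.11  1.59 -0.    1.67 -0.66]
-85.7 (0.56, 0.18, 0.35) [ 0.18  0.08  1.4  -0.    1.67  0.1 ]
-85.7 (0.6, 0.18, 0.24) [ 0.17  0.2   1.47 -0.    1.48  0.09]
-85.7 (0.5, 0.18, 0.24) [ 0.2  -0.03  1.71 -0.    1.46  0.12]
-85.7 (0.5, 0.06, 0.45) [-0.04 -0.11  1.4  -0.    1.85 -0.11]
```

Run:
```python
from h import *
pi=np.pi
movep([.5,0.03,.42],[0,pi/2,-pi/2]); snap("wrist","w1")
f=snap("top","t1"); 
movep([.52,-0.24,.42],[0,pi/2,-pi/2]); snap("wrist","w2"); snap("side","s1"); 
print(observe()["time_s"])
```

```text
4.0167
```

View pics/w1.png

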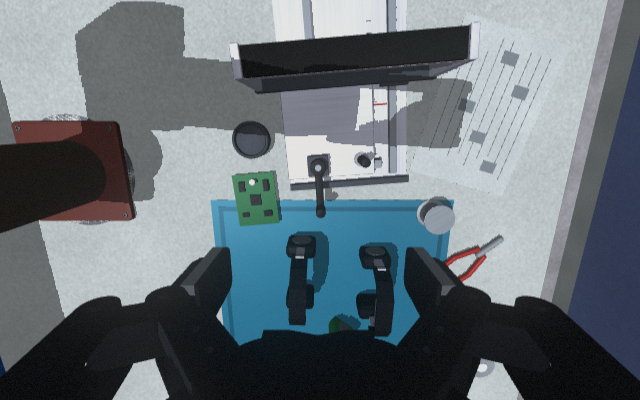

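View pics/w2.png

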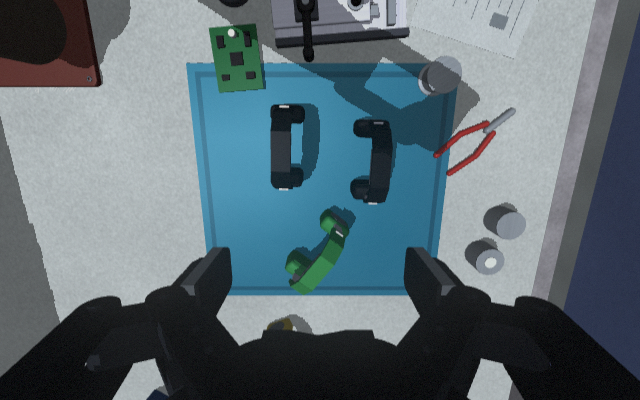

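View pics/t1.png

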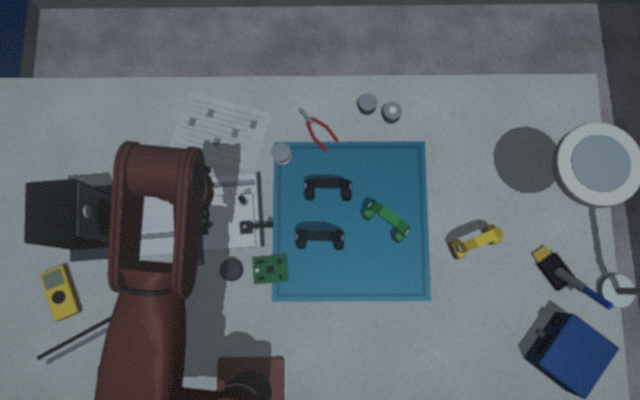

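View pics/s1.png

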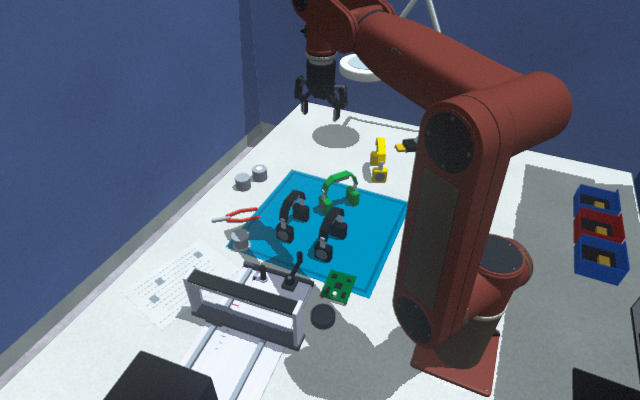

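Run:
```python
from h import *
def rect(Q):
    (c,s,a)=cv2.minAreaRect(Q.astype(np.float32)); return np.round(c,4),np.round(s,4),round(a,1)
f=np.load("pics/w2.npz"); P=cloud(f).reshape(-1,3)
for n in ("w1","w2"):
  P=cloud(np.load(f"pics/{n}.npz")).reshape(-1,3)
  for (x,y) in ((.62,-.239),(.463,-.215)):
    Q=P[(abs(P[:,0]-x)<.05)&(abs(P[:,1]-y)<.1)&(P[:,2]>.13)&(P[:,2]<.17)]
    C=Q[Q[:,2]>.145]; print(n,len(Q),rect(Q[:,:2]),rect(C[:,:2]),np.percentile(Q[:,2],[50,90,99]).round(4))
P=cloud(np.load("pics/w1.npz")).reshape(-1,3)
B=P[(P[:,0]>.35)&(P[:,0]<.8)&(P[:,1]>.08)&(P[:,1]<.3)&(P[:,2]>.165)&(P[:,2]<.2)]
print("bar",rect(B[:,:2]),np.percentile(B[:,2],[5,50,95]))
f=np.load("pics/w1.npz"); crop(f,(270,420,70,225),"c4",4)
f=np.load("pics/w2.npz"); crop(f,(250,410,90,220),"c5",4)
```

```text
w1 973 (array([ 0.6205, -0.2386]), array([0.118 , 0.0303]), 88.8) (array([ 0.6205, -0.2383]), array([0.078 , 0.0302]), 89.0) [0.1489 0.1507 0.1516]
w1 934 (array([ 0.4641, -0.2138]), array([0.1167, 0.0301]), 88.0) (array([ 0.4645, -0.2129]), array([0.0769, 0.029 ]), 88.4) [0.1489 0.1505 0.1513]
w2 1450 (array([ 0.6203, -0.2399]), array([0.1176, 0.0307]), 89.0) (array([ 0.6203, -0.2391]), array([0.0807, 0.0307]), 89.0) [0.1489 0.1506 0.1515]
w2 1448 (array([ 0.4637, -0.2142]), array([0.1172, 0.0303]), 87.9) (array([ 0.4641, -0.2138]), array([0.0769, 0.0302]), 88.7) [0.1487 0.1505 0.1513]
bar (array([0.548 , 0.1869]), array([0.3234, 0.0446]), 4.4) [0.1770031  0.17972613 0.18321299]
c4 scale 4
c5 scale 4
```

View pics/c4.png

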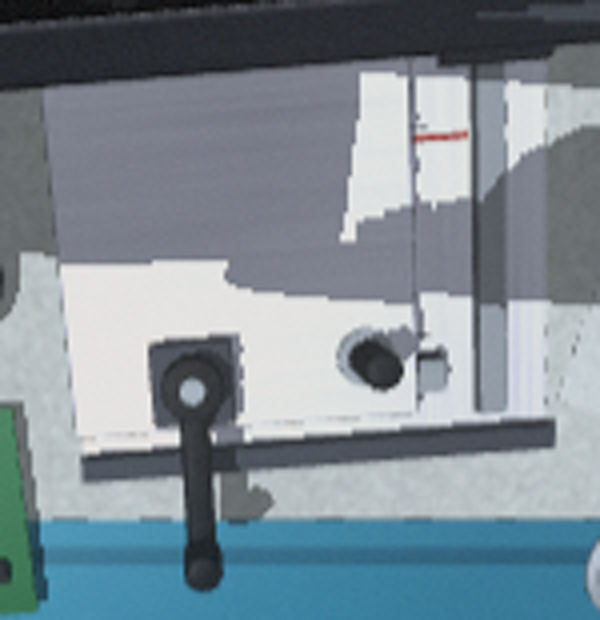

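View pics/c5.png

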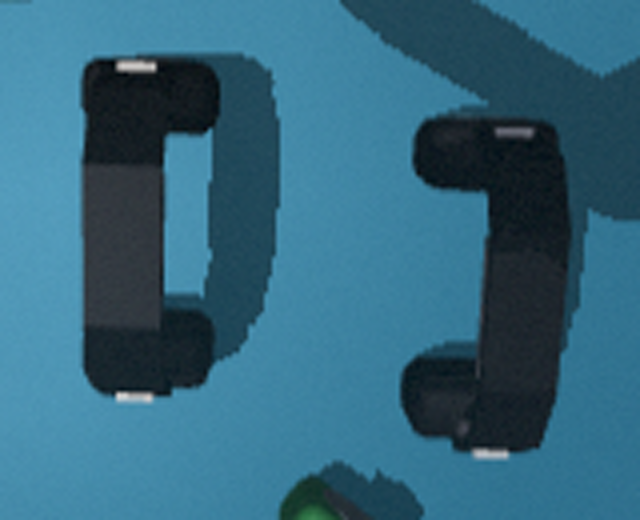

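```bash
cat >> h.py <<'E'
BAR=np.array([.548,.1865]); BY=np.radians(4.4)
def ori(deg): return [0,np.pi/2,np.radians(-90+deg)]
def pick(x,y,deg,z=.134):
    gripper_to(.065,f_grip=40)
    movep([x,y,.26],ori(deg)); move_l([x,y,z],feed=.12)
    gripper_to(0.0,f_grip=40); o=observe(); print("grip",o["opening"],o["eef_pos"],o["time_s"])
    move_l([x,y,.37],feed=.2); o=observe(); print("lift",o["opening"],o["ft_force"],o["time_s"])
def over(s,dy=0,z=.37):
    p=BAR+s*np.array([np.cos(BY),np.sin(BY)])+dy*np.array([-np.sin(BY),np.cos(BY)])
    return [p[0],p[1],z]
E
python3 - <<'E'
from h import *
pick(.6204,-.2389,-1.0)
snap("wrist","w3")
E
```

```text
grip -0.00014843197702746512 [ 0.62034633 -0.23888379  0.13393964] 6.975
lift -7.989237542732241e-05 [0.76840122 0.2446973  0.56439555] 8.3083
```

View pics/w3.png

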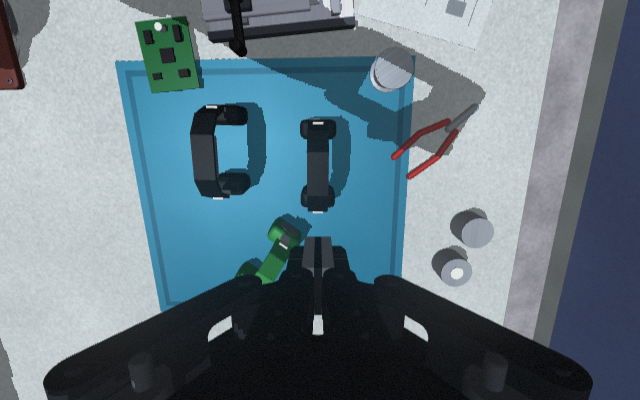

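Run:
```python
from h import *
f=np.load("pics/w3.npz"); P=cloud(f).reshape(-1,3)
def rect(Q):
    (c,s,a)=cv2.minAreaRect(Q.astype(np.float32)); return np.round(c,4),np.round(s,4),round(a,1)
for (x,y) in ((.62,-.239),(.463,-.215)):
    Q=P[(abs(P[:,0]-x)<.05)&(abs(P[:,1]-y)<.1)&(P[:,2]>.13)&(P[:,2]<.17)]
    C=Q[Q[:,2]>.145]; print(len(Q),rect(Q[:,:2]),rect(C[:,:2]),np.percentile(Q[:,2],[50,90,99]).round(4))
for o in (0,.03,.045,.065):
    gripper_to(o); e=observe()["eef_pos"]; f=snap("wrist",f"wg{int(o*1000)}"); P=cloud(f)
    m=(abs(P[...,0]-e[0])<.07)&(abs(P[...,1]-e[1])<.03)&(P[...,2]>.3)&(P[...,2]<.45)
    v,u=np.nonzero(m); Q=P[m]; print(o,observe()["opening"],e.round(4),"zmin pts",np.percentile(Q[:,2],[0,.5,2]).round(4))
    for z in (.37,.375,.38,.385,.39,.395,.4,.41,.42):
        S=Q[abs(Q[:,2]-z)<.0025]
        if len(S): print("  z",z,len(S),"x", (S[:,0].min()-e[0]).round(4),(S[:,0].max()-e[0]).round(4),"inner",np.sort(abs(S[:,0]-e[0]))[:3].round(4),"y",(S[:,1].max()-e[1]).round(4))
```

```text
1712 (array([ 0.6204, -0.2399]), array([0.117 , 0.0299]), 88.7) (array([ 0.6206, -0.2393]), array([0.0791, 0.0295]), 88.5) [0.149  0.1505 0.1515]
1978 (array([ 0.4638, -0.2144]), array([0.1166, 0.0312]), 87.9) (array([ 0.4637, -0.2136]), array([0.0782, 0.031 ]), 88.0) [0.1484 0.1502 0.1511]
0 0.0004107192245117912 [ 0.6202 -0.2388  0.3691] zmin pts [0.4088 0.4102 0.4118]
  z 0.41 70 x -0.0106 0.0118 inner [0.0002 0.0003 0.0003] y 0.0102
  z 0.42 240 x -0.0126 0.0144 inner [0.0002 0.0002 0.0002] y 0.0105
0.03 0.02997504861053549 [ 0.6204 -0.2389  0.37  ] zmin pts [0.4064 0.4089 0.4119]
  z 0.41 85 x -0.0202 0.021 inner [0.0141 0.0142 0.0142] y 0.0101
  z 0.42 324 x -0.0281 0.0292 inner [0.0141 0.0141 0.0142] y 0.0107
0.045 0.04509426972432103 [ 0.6204 -0.2389  0.37  ] zmin pts [0.4083 0.41   0.4121]
  z 0.41 80 x -0.0221 0.0286 inner [0.0215 0.0215 0.0216] y 0.0088
  z 0.42 343 x -0.0352 0.037 inner [0.0214 0.0215 0.0216] y 0.0107
0.065 0.0648514273228257 [ 0.6204 -0.2389  0.37  ] zmin pts [0.4126 0.4137 0.4156]
  z 0.42 345 x -0.0443 0.046 inner [0.0312 0.0314 0.0314] y 0.011
```

View pics/wg30.png

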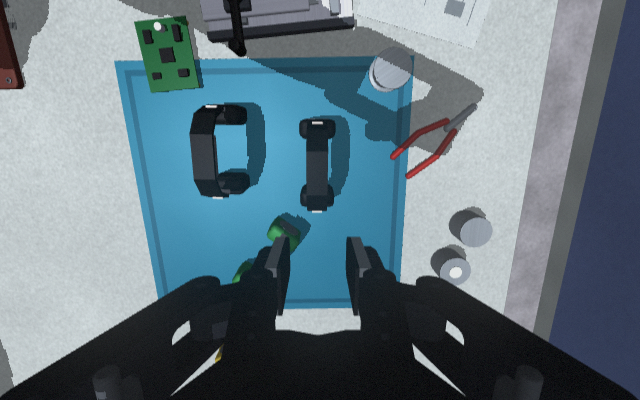

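Run:
```python
from h import *
f=np.load("pics/wg30.npz"); e=np.array([.6204,-.2389,.37])
for dz in (0,.019,.038,.05): print(dz,[np.round(proj(f,e+[sx*.015,.011,dz])) for sx in (-1,1)],[np.round(proj(f,e+[sx*.015,-.011,dz])) for sx in (-1,1)])
P=cloud(f)
for p in [(283,240),(280,250),(278,245),(283,265),(286,245),(285,290),(278,260),(275,270)]: print(p,P[p[1],p[0]].round(4)-e)
crop(f,(240,400,220,330),"c6",5)
```

```text
0 [array([293., 211.]), array([339., 210.])] [array([294., 242.]), array([339., 242.])]
0.019 [array([290., 220.]), array([342., 219.])] [array([292., 255.]), array([341., 254.])]
0.038 [array([287., 232.]), array([344., 231.])] [array([289., 270.]), array([344., 269.])]
0.05 [array([284., 241.]), array([347., 240.])] [array([286., 282.]), array([346., 281.])]
(283, 240) [-0.0161  0.0102  0.0468]
(280, 250) [-0.0161  0.0102  0.0585]
(278, 245) [-0.0178  0.01    0.0525]
(283, 265) [-0.0143  0.0057  0.0642]
(286, 245) [-0.0142  0.0095  0.0514]
(285, 290) [-0.0144 -0.0086  0.0612]
(278, 260) [-0.0158  0.0099  0.0679]
(275, 270) [-0.0161  0.0092  0.0753]
c6 scale 5
```

View pics/c6.png

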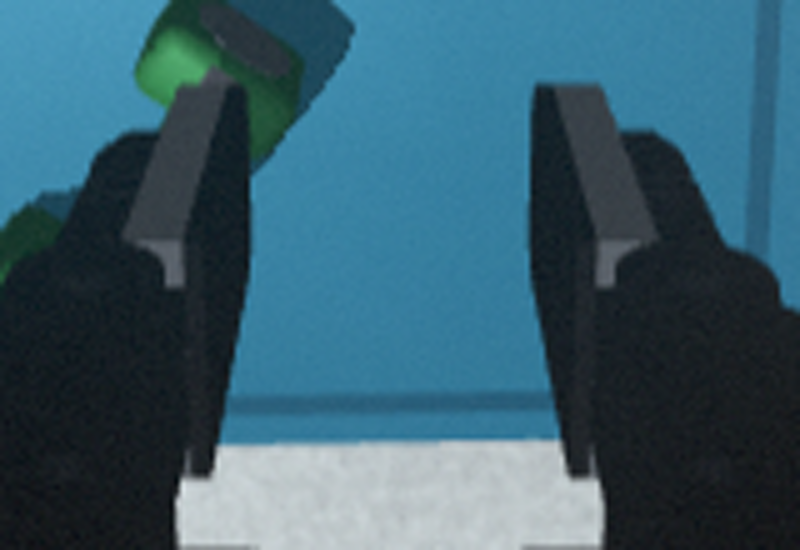

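Run:
```python
from h import *
gripper_to(0.03); hold(.2); o=observe(); e=o["eef_pos"]; print(e,o["ft_force"])
f=snap("side","s2"); P=cloud(f)
m=(abs(P[...,0]-e[0])<.06)&(abs(P[...,1]-e[1])<.05)&(P[...,2]>.25)&(P[...,2]<.6)
Q=P[m]; print(len(Q),np.percentile(Q[:,2],[0,1,2,5]).round(4))
print("TCP px",proj(f,e),"tip+.04",proj(f,e+[0,0,.04]))
u,v=map(int,proj(f,e)); crop(f,(u-60,u+60,max(0,v-60),v+40),"c7",5); print(u,v)
```

```text
[ 0.62040816 -0.23888971  0.37000748] [ 0.40849601  0.77782084 -0.72594472]
1540 [0.4067 0.4156 0.4201 0.43  ]
TCP px (np.float64(289.10292071433116), np.float64(139.6564409697097)) tip+.04 (np.float64(288.64934649389625), np.float64(128.03061279370579))
c7 scale 5
289 139
```

View pics/c7.png

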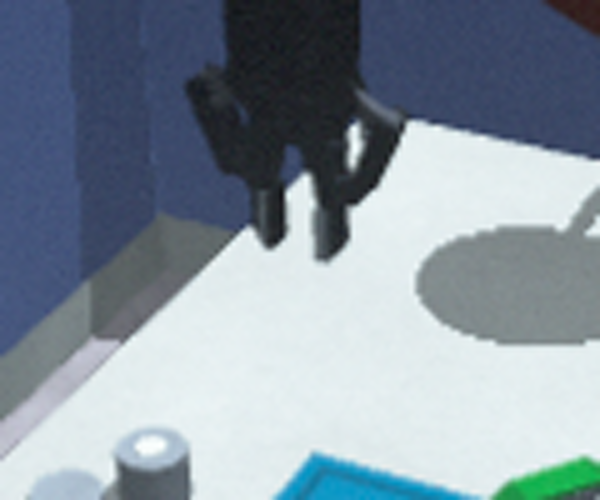

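Run:
```python
from h import *
x,y=.40,-.33
movep([x,y,.12],ori(0))
for o in (.03,.018,.065):
    gripper_to(o); move_l([x,y,.0],feed=.1,max_force=8)
    r=move_l([x,y,-.06],feed=.02,max_force=4); s=observe(); print(o,s["opening"],r,s["eef_pos"].round(4),s["ft_force"].round(2),s["time_s"])
    move_l([x,y,.03],feed=.1)
f=snap("wrist","w4")
```

```text
0.03 0.030061021660946638 True [ 0.4    -0.33   -0.0374] [-1.21  0.81  6.09] 15.1583
0.018 0.018153044046915083 True [ 0.4    -0.33   -0.0368] [-0.74  0.49  5.1 ] 18.4917
0.065 0.0651866504498135 True [ 0.4    -0.33   -0.0433] [-1.95  1.26  6.6 ] 22.2417
```

```bash
cat > h2.py <<'E'
from h import *
def pick(x,y,deg,z=.095):
    gripper_to(.065,f_grip=40)
    movep([x,y,.18],ori(deg)); r=move_l([x,y,z],feed=.12,max_force=12)
    gripper_to(0.0,f_grip=40); o=observe(); print("grip",r,o["opening"],o["eef_pos"],o["time_s"])
    move_l([x,y,z+.03],feed=.1); move_l([x,y,.32],feed=.2); hold(.2);o=observe(); print("lift",o["opening"],o["ft_force"],o["time_s"])
E
python3 - <<'E'
from h2 import *
move_l([.40,-.33,.2])
pick(.6204,-.2393,-1.2)
snap("wrist","w5"); snap("side","s5")
E
```

```text
grip False 0.029306402526098625 [ 0.62089981 -0.23963559  0.09619117] 26.9083
lift 0.029188113155428807 [ 0.23356022  0.54811821 -0.9765607 ] 28.6833
```

View pics/w5.png

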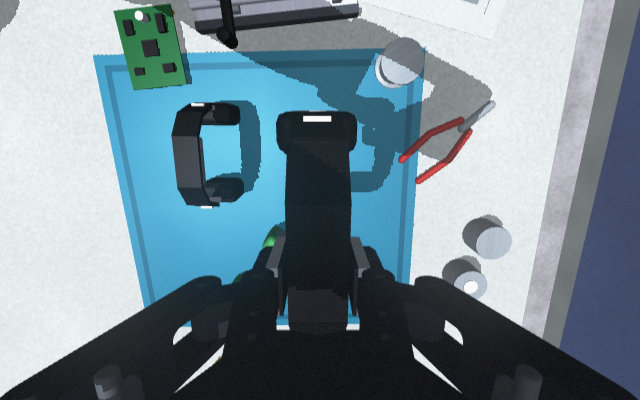

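View pics/s5.png

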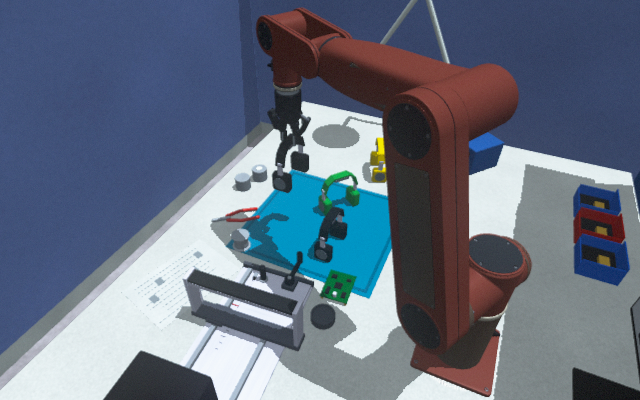

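```bash
cat >> h2.py <<'E'
DEG=4.4
def place(s,dy=0):
    p=over(s,dy,.32); move_l(p,feed=.25,rotation=ori(DEG)); hold(.3)
    p[2]=.16; move_l(p,feed=.12,max_force=8); 
    p[2]=.138; r=move_l(p,feed=.03,max_force=3); o=observe(); print("down",r,o["eef_pos"].round(4),o["ft_force"].round(2),o["opening"])
    return p
def release(p):
    gripper_to(.06); p=list(p); z=observe()["eef_pos"][2]; p[2]=z+.15; move_l(p,feed=.12); print("rel",observe()["time_s"])
E
python3 - <<'E'
from h2 import *
p=place(.045); snap("wrist","w6"); snap("side","s6"); print(observe()["time_s"])
E
```

```text
down True [0.5927 0.1899 0.1438] [-0.28 -0.1   3.95] 0.028906651273495353
33.0833
```

View pics/w6.png

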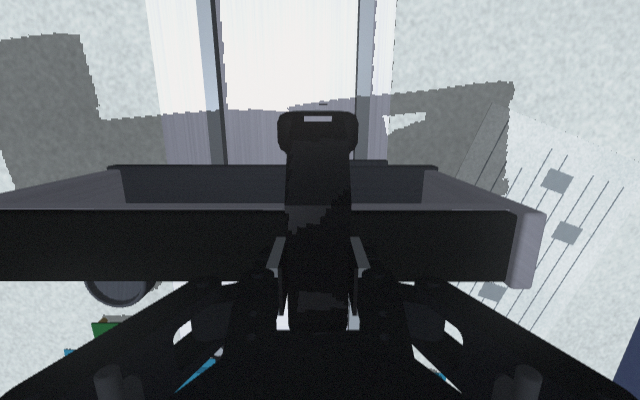

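View pics/s6.png

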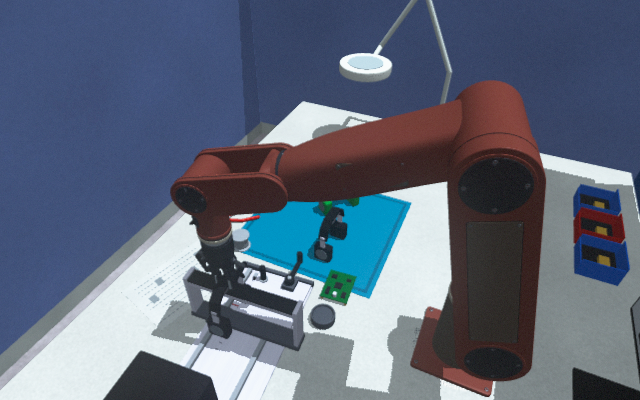

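Run:
```python
from h2 import *
p=over(.045); release(p)
movep([.5,-0.08,.38],ori(0)); f=snap("wrist","w7"); snap("top","t7")
def rect(Q):
    (c,s,a)=cv2.minAreaRect(Q.astype(np.float32)); return np.round(c,4),np.round(s,4),round(a,1)
P=cloud(f).reshape(-1,3)
Q=P[(abs(P[:,0]-.464)<.09)&(abs(P[:,1]+.214)<.12)&(P[:,2]>.13)&(P[:,2]<.17)]; C=Q[Q[:,2]>.145]; print("B",rect(Q[:,:2]),rect(C[:,:2]),np.percentile(Q[:,2],[50,95]))
Q=P[(abs(P[:,0]-.593)<.07)&(abs(P[:,1]-.19)<.12)&(P[:,2]>.186)&(P[:,2]<.22)]; print("A",rect(Q[:,:2]),np.percentile(Q[:,2],[50,95]))
print(observe()["time_s"])
```

```text
rel 34.8833
B (array([ 0.464 , -0.2137]), array([0.1177, 0.03  ]), 88.0) (array([ 0.4641, -0.2133]), array([0.0771, 0.0297]), 88.4) [0.14884768 0.15074342]Traceback (most recent call last):
  File "<stdin>", line 8, in <module>
    return _quantile_unchecked(
        a, q, axis, out, overwrite_input, method, keepdims, weights)
    return _ureduce(a,
                    func=_quantile_ureduce_func,
    ...<5 lines>...
                    overwrite_input=overwrite_input,
                    method=method)
    r = func(a, **kwargs)
    result = _quantile(arr,
                       quantiles=q,
    ...<2 lines>...
                       out=out,
                       weights=wgt)
    slices_having_nans = np.isnan(arr[-1, ...])
                                  ~~~^^^^^^^^^
IndexError: index -1 is out of bounds for axis 0 with size 0
```

View pics/w7.png

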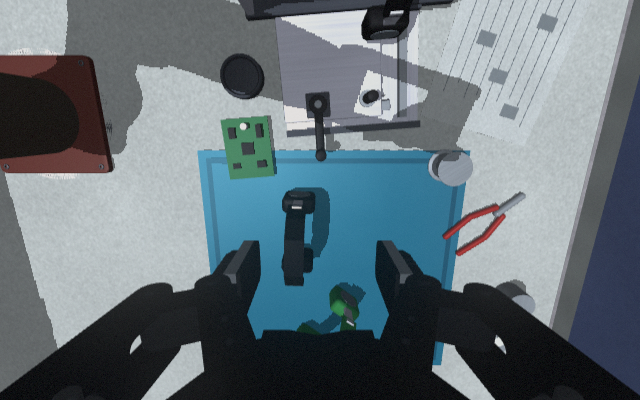

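Run:
```python
from h2 import *
pick(.4639,-.2136,-1.8)
f=snap("top","t8"); f=snap("side","s8")
def rect(Q):
    (c,s,a)=cv2.minAreaRect(Q.astype(np.float32)); return np.round(c,4),np.round(s,4),round(a,1)
for n in("t8","s8"):
    P=cloud(np.load(f"pics/{n}.npz")).reshape(-1,3)
    Q=P[(abs(P[:,0]-.593)<.07)&(abs(P[:,1]-.19)<.12)&(P[:,2]>.188)&(P[:,2]<.22)]; print("A",len(Q),rect(Q[:,:2]),np.percentile(Q[:,2],[50,95]) if len(Q) else 0)
f=np.load("pics/s8.npz"); crop(f,(160,360,160,360),"c8",3)
```

```text
grip False 0.029423303239619725 [ 0.46433985 -0.21403652  0.09593703] 38.5833
lift 0.028871850596544082 [-0.67263355 -0.74736165 -1.13944147] 40.3583
A 348 (array([0.5873, 0.1828]), array([0.0891, 0.0911]), 39.2) [0.19725405 0.20205373]
A 371 (array([0.5926, 0.1908]), array([0.0331, 0.0956]), 3.7) [0.19747517 0.2005392 ]
c8 scale 3
```

View pics/c8.png

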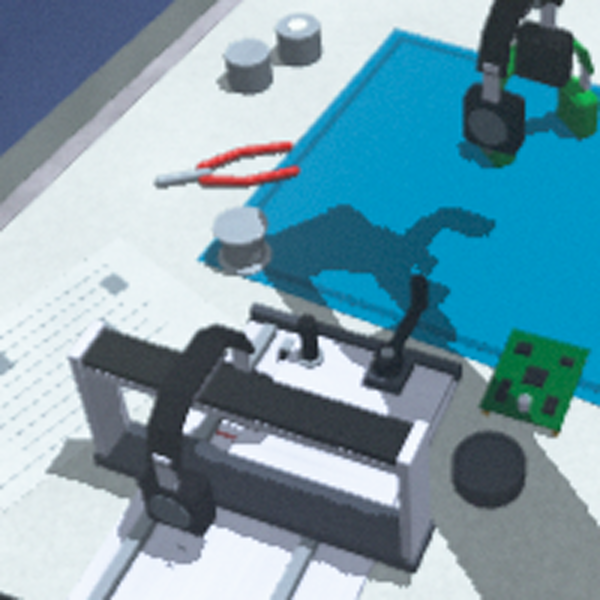

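A hangs straight on the bar at about (0.5926, 0.191) (crop pixel (200,370)), and B is held. Place B.

Run:
```python
from h2 import *
p=place(-.045); release(p)
movep([.52,0.10,.42],ori(0)); hold(.2); f=snap("wrist","w9"); snap("side","s9"); snap("top","t9"); print(observe()["time_s"])
def rect(Q):
    (c,s,a)=cv2.minAreaRect(Q.astype(np.float32)); return np.round(c,4),np.round(s,4),round(a,1)
for n in("w9","s9","t9"):
    P=cloud(np.load(f"pics/{n}.npz")).reshape(-1,3)
    for x,y in((.593,.19),(.503,.183)):
        Q=P[(abs(P[:,0]-x)<.035)&(abs(P[:,1]-y)<.07)&(P[:,2]>.188)&(P[:,2]<.22)]; print(n,len(Q),rect(Q[:,:2]),np.percentile(Q[:,2],[50,95]) if len(Q) else 0)
f=np.load("pics/s9.npz"); crop(f,(160,360,210,360),"c9",4)
f=np.load("pics/t9.npz"); crop(f,(150,350,140,290),"c10",4)
```

```text
down True [0.5029 0.183  0.1435] [ 0.06 -0.93  3.36] 0.029046134325342282
rel 46.3417
47.35
w9 1665 (array([0.5934, 0.1897]), array([0.0304, 0.0915]), 4.5) [0.19741734 0.19899018]
w9 1581 (array([0.5038, 0.1824]), array([0.0301, 0.0919]), 4.3) [0.19734626 0.19889819]
s9 376 (array([0.5929, 0.1906]), array([0.0321, 0.0949]), 4.8) [0.19733558 0.20045316]
s9 392 (array([0.5033, 0.1835]), array([0.0318, 0.0973]), 4.7) [0.19722911 0.20038184]
t9 169 (array([0.5951, 0.1636]), array([0.0304, 0.0571]), 3.4) [0.19635257 0.2017641 ]
t9 242 (array([0.5045, 0.1724]), array([0.0312, 0.0804]), 4.2) [0.1969873  0.20195027]
c9 scale 4
c10 scale 4
```

View pics/w9.png

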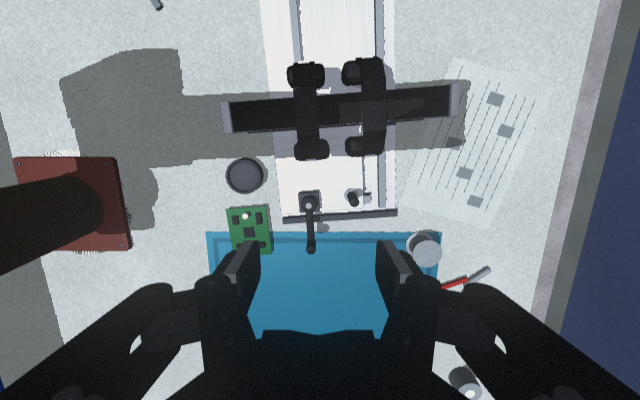

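View pics/c9.png

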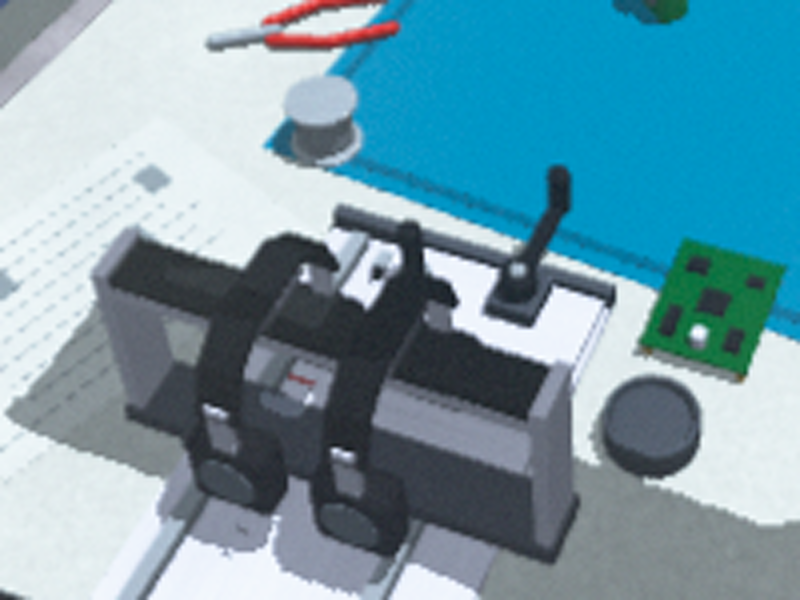

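Run:
```python
from h2 import *
movep([.53,.03,.26],ori(0)); hold(.2); f=snap("wrist","w10")
P=cloud(f)
crop(f,(200,460,40,260),"c11",3)
for nm in ("w1","w7","w10"):
    P=cloud(np.load(f"pics/{nm}.npz")).reshape(-1,3)
    for lab,x,y,z0,z1 in (("knob",.51,-.055,.088,.105),("post",.585,.03,.082,.098)):
        Q=P[(abs(P[:,0]-x)<.04)&(abs(P[:,1]-y)<.04)&(P[:,2]>z0)&(P[:,2]<z1)]
        if len(Q): (c,r)=cv2.minEnclosingCircle(Q[:,:2].astype(np.float32)); print(nm,lab,len(Q),Q.mean(0).round(4),np.round(c,4),round(r,4),np.percentile(Q[:,2],[50,95]).round(4))
```

```text
c11 scale 3
w1 knob 78 [ 0.5063 -0.0604  0.0955] [ 0.5062 -0.0612] 0.0088 [0.0959 0.0979]
w1 post 81 [0.585  0.0302 0.0892] [0.5855 0.03  ] 0.0089 [0.0895 0.091 ]
w7 knob 100 [ 0.5059 -0.0615  0.0962] [ 0.5059 -0.0617] 0.009 [0.0964 0.0978]
w7 post 115 [0.5848 0.029  0.089 ] [0.5853 0.0291] 0.0088 [0.0894 0.0909]
w10 knob 154 [ 0.5062 -0.06    0.0956] [ 0.5063 -0.0614] 0.009 [0.0963 0.0977]
w10 post 168 [0.5849 0.0302 0.0889] [0.5854 0.0295] 0.009 [0.0894 0.0908]
```

View pics/c11.png

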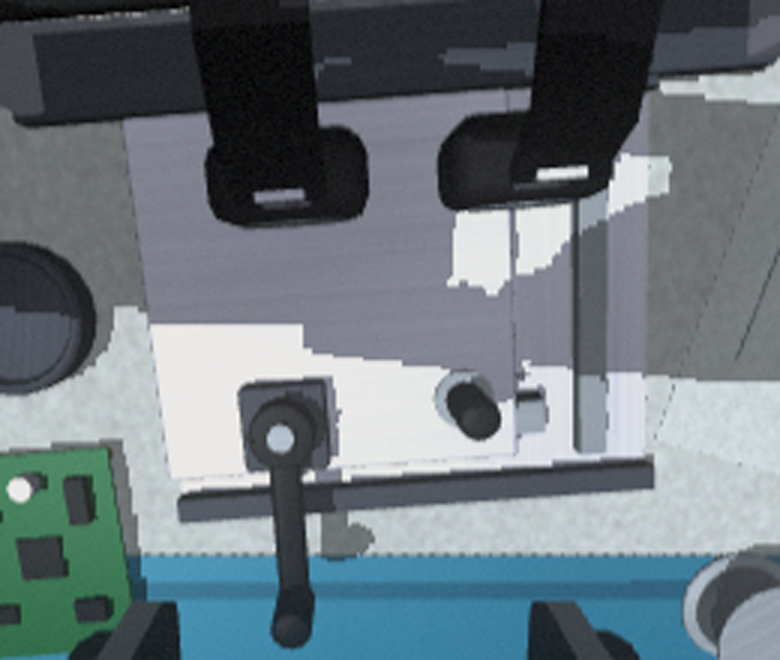

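Run:
```python
from h2 import *
a=np.radians(4.4); ux=np.array([np.cos(a),np.sin(a)]); uy=np.array([-np.sin(a),np.cos(a)])
def ray(f,u,v,z):
    K,T=f["K"],f["T"]; d=T[:3,:3]@np.array([(u-K[0,2])/K[0,0],(v-K[1,2])/K[1,1],1]); o=T[:3,3]; return o+d*(z-o[2])/d[2]
f=np.load("pics/w10.npz"); P=cloud(f)
print("screw",[P[v,u].round(4) for u,v in((293,186),(294,185))])
print("ptr w10",P[163,375].round(4), ray(f,374.7,163.3,.01).round(4))
g=np.load("pics/w1.npz"); G=cloud(g)
print("mark w1",G[104,377].round(4),G[104,383].round(4)); m=ray(g,380,103.8,.006); print(m)
p=ray(g,375,150,.01);print("ptr w1",G[150,375].round(4),p.round(4)); print("dist y",(m-p)[:2]@uy,(m-p)[:2]@ux)
crop(g,(355,405,90,175),"c12",7); crop(f,(350,400,140,185),"c13",12)
# red line fit
im=g["im"].astype(int); r=(im[...,0]-np.maximum(im[...,1],im[...,2])>40); r[:, :360]=0;r[:,400:]=0; r[:90]=0;r[120:]=0
v,u=np.nonzero(r); print("red",u.min(),u.max(),v.mean())
Q=G[r]; print(Q.mean(0), [ray(g,x,y,.006)[:2]@uy for x,y in zip(u,v)][:5], np.mean([ray(g,x,y,.006)[:2]@uy for x,y in zip(u,v)]))
```

```text
screw [array([0.5012, 0.0173, 0.071 ]), array([0.5025, 0.0185, 0.0703])]
ptr w10 [0.6202 0.039  0.0058] [0.6189 0.0391 0.01  ]
mark w1 [0.6166 0.1317 0.0065] [0.6283 0.1318 0.0061]
[0.62251055 0.13213025 0.006     ]
ptr w1 [0.6175 0.0435 0.0056] [0.6166 0.0439 0.01  ]
dist y 0.0875684368282175 0.01261762001696149
c12 scale 7
c13 scale 12
red 374 386 103.73333333333333
[0.62332376 0.13222636 0.00641313] [np.float64(0.08501081119090172), np.float64(0.08486209847508316), np.float64(0.08471338510273754), np.float64(0.08456467107386062), np.float64(0.0845065269018714)] 0.08403576681718938
```

View pics/c12.png

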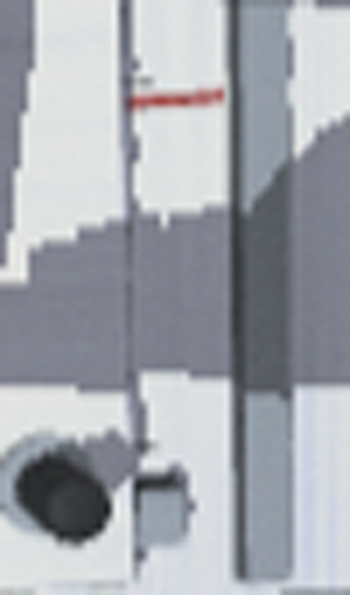

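View pics/c13.png

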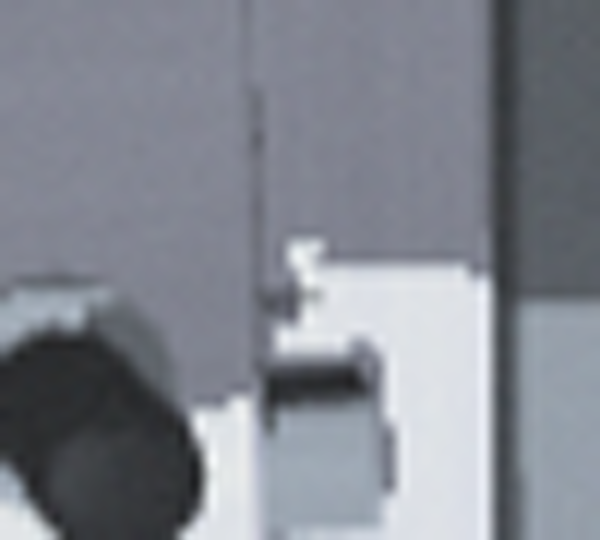

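Run:
```python
from h2 import *
a=np.radians(4.4); ux=np.array([np.cos(a),np.sin(a)]); uy=np.array([-np.sin(a),np.cos(a)])
for n,pts in(("w10",[(376,171),(376,172),(377,175),(378,178)]),("w1",[(378,158),(378,159),(378,163)])):
    f=np.load(f"pics/{n}.npz"); P=cloud(f)
    for u,v in pts: p=P[v,u]; print(n,(u,v),p.round(4),"to mark",0.08404-p[:2]@uy, f["im"][v,u])
f=np.load("pics/s9.npz"); crop(f,(235,275,255,300),"c14",13)
```

```text
w10 (376, 171) [0.6198 0.0288 0.0179] to mark 0.10289022744035399 [51 52 55]
w10 (376, 172) [0.6186 0.0284 0.0244] to mark 0.10322829166330362 [47 50 53]
w10 (377, 175) [0.6206 0.0237 0.0229] to mark 0.10804030850217639 [153 163 176]
w10 (378, 178) [0.6218 0.0197 0.0252] to mark 0.11214501172019721 [157 167 180]
w1 (378, 158) [0.6214 0.0291 0.0205] to mark 0.10274272248876296 [59 63 66]
w1 (378, 159) [0.6207 0.0275 0.0243] to mark 0.10422082800360936 [65 67 72]
w1 (378, 163) [0.6209 0.0198 0.0255] to mark 0.11196516195464971 [150 161 171]
c14 scale 13
```

View pics/c14.png

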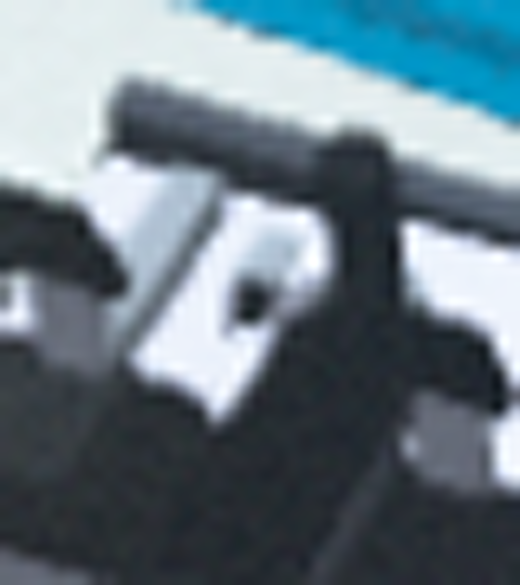

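Run:
```python
from h2 import *
gripper_to(.085)
movep([.62,0.0,.13],ori(0)); hold(.2); f=snap("wrist","w11")
print(proj(f,[.62,.03,.02]))
```

```text
(np.float64(315.11802672700924), np.float64(160.27235227144902))
```

View pics/w11.png

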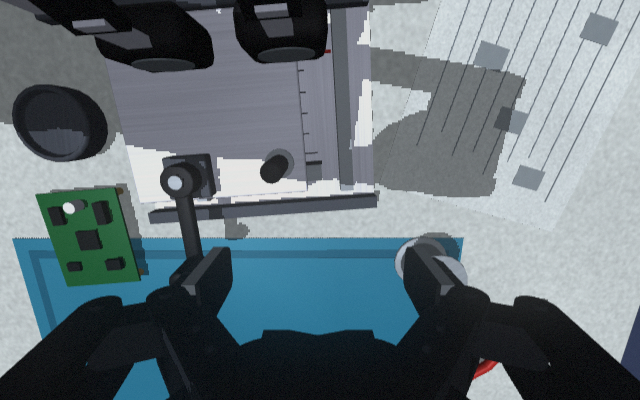

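Run:
```python
from h2 import *
f=np.load("pics/w11.npz"); crop(f,(270,360,35,200),"c15",4); crop(f,(295,335,140,190),"c16",12)
P=cloud(f); a=np.radians(4.4);uy=np.array([-np.sin(a),np.cos(a)])
for p in((313,158),(313,160),(313,161),(313,162),(313,163),(314,166),(314,172),(309,153),(307,136),(305,119)): print(p,P[p[1],p[0]].round(4),f["im"][p[1],p[0]],"to mark",.08404-P[p[1],p[0]][:2]@uy)
```

```text
c15 scale 4
c16 scale 12
(313, 158) [0.6177 0.0307 0.006 ] [123 126 139] to mark 0.10083877903666832
(313, 160) [0.6177 0.0285 0.0053] [105 108 119] to mark 0.10300950603158188
(313, 161) [0.6178 0.0286 0.0145] [64 65 72] to mark 0.10293068726840379
(313, 162) [0.6179 0.0286 0.0225] [37 37 40] to mark 0.10294653782607632
(313, 163) [0.6179 0.0278 0.0239] [40 40 45] to mark 0.10376616191389976
(314, 166) [0.6189 0.0249 0.025 ] [ 88  94 100] to mark 0.10665862038421825
(314, 172) [0.6189 0.0191 0.0258] [ 95  98 106] to mark 0.112525601600717
(309, 153) [0.6135 0.0358 0.0046] [70 72 79] to mark 0.09546090141715208
(307, 136) [0.6116 0.0532 0.0055] [130 132 145] to mark 0.07789195447552011
(305, 119) [0.6097 0.0701 0.0057] [131 135 145] to mark 0.060929018437610075
```

View pics/c15.png

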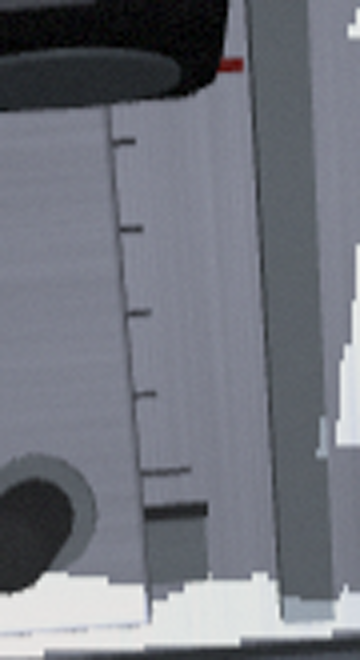

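View pics/c16.png

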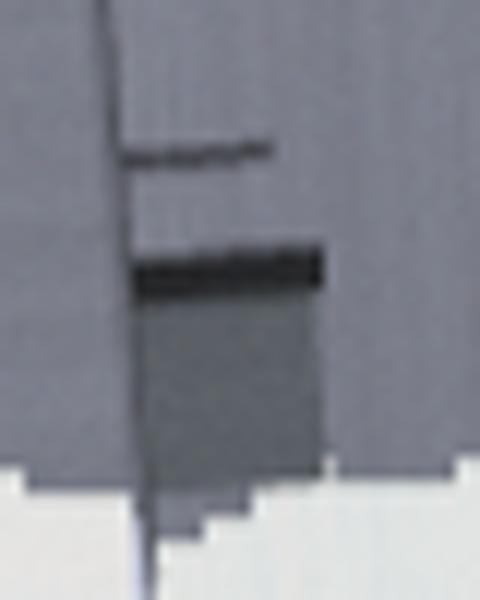

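Run:
```python
from h2 import *
f=np.load("pics/w11.npz");P=cloud(f); a=np.radians(4.4);uy=np.array([-np.sin(a),np.cos(a)])
def ray(f,u,v,z):
    K,T=f["K"],f["T"]; d=T[:3,:3]@np.array([(u-K[0,2])/K[0,0],(v-K[1,2])/K[1,1],1]); o=T[:3,3]; return o+d*(z-o[2])/d[2]
for u,v in((311,152.5),(306,133.5),(304.7,113.2),(302.7,92.2),(301,70.3),(328,51.3)):
    p=ray(f,u,v,.0057); print((u,v),p.round(4),(p[:2]@uy).round(4))
```

```text
(311, 152.5) [0.6157 0.0364 0.0057] -0.011
(306, 133.5) [0.6106 0.0557 0.0057] 0.0087
(304.7, 113.2) [0.6094 0.0757 0.0057] 0.0288
(302.7, 92.2) [0.6076 0.0957 0.0057] 0.0488
(301, 70.3) [0.6062 0.1157 0.0057] 0.0689
(328, 51.3) [0.6324 0.1326 0.0057] 0.0837
```

```bash
cat >> h2.py <<'E'
A0=np.radians(4.4)
def knobpos(piv,th,off):
    ang=-np.pi/2+A0-th; r=np.array([np.cos(ang),np.sin(ang)]); t=np.array([r[1],-r[0]])  # t: opening direction (clockwise)
    return np.array(piv)+.08*r+off*t
UX=np.array([np.cos(A0),np.sin(A0)]);UY=np.array([-np.sin(A0),np.cos(A0)])
E
python3 - <<'E'
from h2 import *
piv=np.array([.5061,-.0615])+.08*UY; print("pivot",piv, knobpos(piv,0,0),knobpos(piv,1.05,0))
Z=.036; ztop=.13
p=knobpos(piv,0,-.033)
q=inverse_kinematics([*knobpos(piv,1.1,-.021),Z],ori(4.4-np.degrees(1.1))); print(q)
gripper_to(0)
movep([*p,.2],ori(4.4)); move_l([*p,Z],feed=.12,max_force=10)
for th in np.arange(0.0,1.09,.12):
    r=move_l([*knobpos(piv,th,-.021),Z],feed=.06,rotation=ori(4.4-np.degrees(th)),max_force=30)
    o=observe(); print(round(th,2),r,o["eef_pos"].round(3),o["ft_force"].round(1))
    if r: break
print(o["time_s"])
snap("side","s12")
f=np.load("pics/s12.npz"); crop(f,(200,360,210,330),"c17",5)
E
```

```text
pivot [0.49996248 0.01826422] [ 0.5061 -0.0615] [ 0.43382699 -0.02674798]
[-2.70835043e-01 -3.20277154e-02  2.11832150e+00 -4.44089210e-16
  1.05529887e+00  7.52370470e-01]
0.0 False [ 0.527 -0.06   0.036] [-0.3 -0.5 -0.2]
0.12 False [ 0.518 -0.063  0.036] [ 0.6 -0.   0.5]
0.24 False [ 0.508 -0.064  0.036] [-0.1 -0.3 -0.7]
0.36 False [ 0.498 -0.064  0.036] [-0.1 -1.  -0.6]
0.48 False [ 0.488 -0.063  0.036] [-0.2 -0.2 -0.2]
0.6 False [ 0.478 -0.061  0.036] [ 0.1 -0.1 -0.8]
0.72 False [ 0.469 -0.058  0.036] [-0.6 -0.4  1. ]
0.84 False [ 0.46  -0.054  0.036] [0.3 0.7 0.1]
0.96 False [ 0.452 -0.049  0.036] [ 0.5 -0.5  0.7]
1.08 False [ 0.444 -0.042  0.036] [ 0.5  1.  -0.3]
55.6833
c17 scale 5
```

View pics/c17.png

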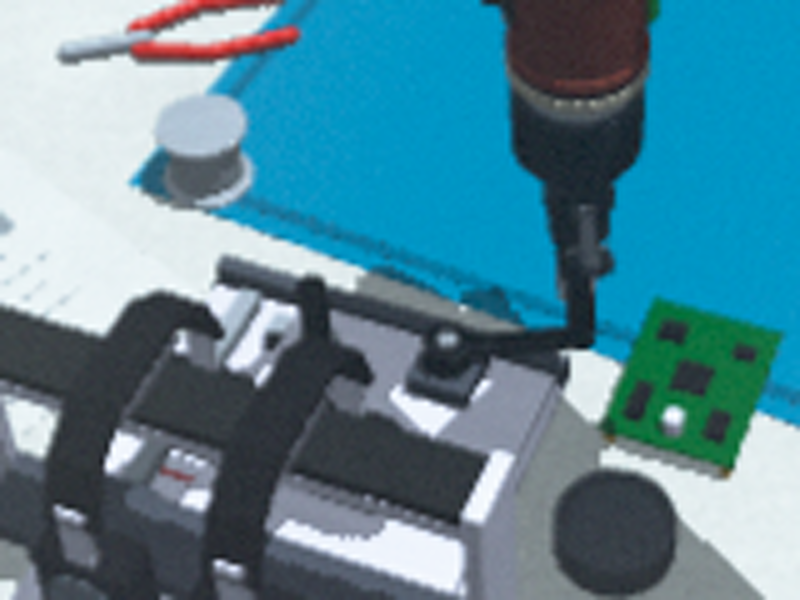

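Run:
```python
from h2 import *
e=observe()["eef_pos"]
# back off from the knob a little (opposite to opening), then up
piv=[.49996,.01826]
move_l([*knobpos(piv,1.0,-.028),.036],feed=.05); move_l([*knobpos(piv,1.0,-.028),.2],feed=.15)
gripper_to(.055)
P0=np.array([.5854,.0296])
movep([*P0,.2],ori(4.4)); f=snap("wrist","w13"); snap("side","s13")
P=cloud(f).reshape(-1,3)
Q=P[(abs(P[:,0]-.585)<.03)&(abs(P[:,1]-.03)<.03)&(P[:,2]>.082)&(P[:,2]<.098)]
print("post",cv2.minEnclosingCircle(Q[:,:2].astype(np.float32)))
Q=P[(abs(P[:,0]-.436)<.04)&(abs(P[:,1]+.03)<.04)&(P[:,2]>.09)&(P[:,2]<.105)]
if len(Q):
    c=cv2.minEnclosingCircle(Q[:,:2].astype(np.float32)); d=np.array(c[0])-piv; print("knob",c,"theta",np.degrees(np.arctan2(d[1],d[0])))
print(observe()["time_s"])
```

```text
post ((0.5853061079978943, 0.029564527794718742), 0.008874102495610714)
knob ((0.4333650767803192, -0.02357177436351776), 0.008834858424961567) theta -147.86490895445615
58.9083
```

View pics/w13.png

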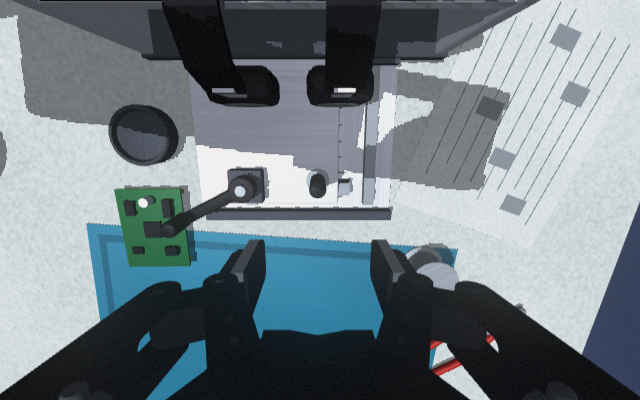

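Run:
```python
from h2 import *
P0=np.array([.5854,.0296])
r=move_l([*P0,.02],feed=.1,max_force=10); print(r,observe()["eef_pos"].round(4))
gripper_to(0,f_grip=80); o=observe(); print(o["opening"],o["eef_pos"].round(4),o["ft_force"].round(1))
for d in (.03,.06,.09,.1035):
    r=move_l([*(P0+d*UY),.02],feed=.06,max_force=50); o=observe(); print(d,r,o["opening"],o["eef_pos"].round(4),o["ft_force"].round(1),o["time_s"])
    if r: break
f=snap("wrist","w14"); snap("side","s14"); snap("top","t14"); crop(f,(250,450,0,200),"c18",3)
```

```text
False [0.586  0.0295 0.0207]
0.01575892558295216 [0.5845 0.0295 0.0205] [-5.  -0.4  6.4]
0.03 False 0.015905493540802933 [0.5822 0.0587 0.0205] [-5.9 -3.5  5.6] 61.9417
0.06 False 0.016111923765327905 [0.58   0.0886 0.0205] [-5.  -3.9  5.9] 62.5917
0.09 False 0.015644292717554253 [0.5777 0.1185 0.0205] [-4.8 -3.5  5.2] 63.2417
0.1035 False 0.016023220542722684 [0.5767 0.1322 0.0205] [-4.6 -2.9  6.2] 63.6167
c18 scale 3
```

View pics/w14.png

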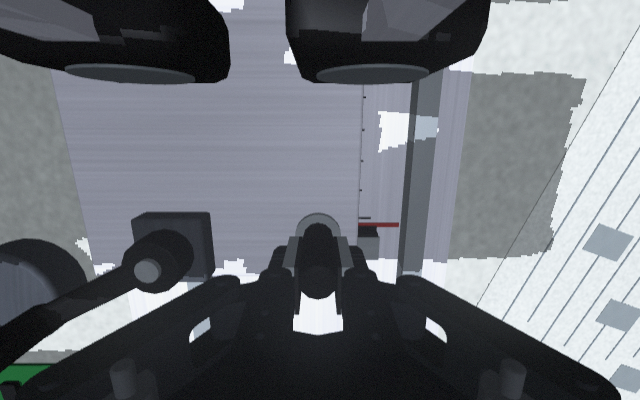

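View pics/s14.png

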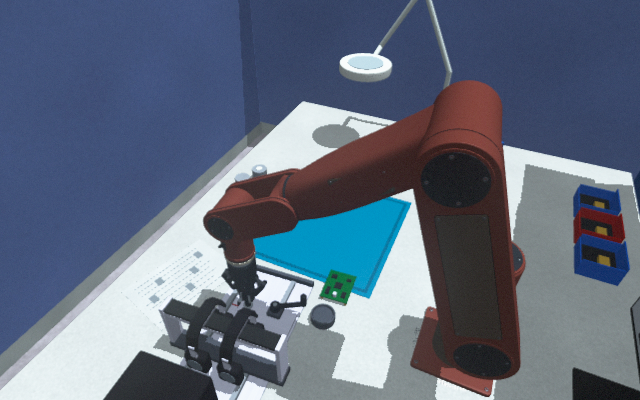

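Run:
```python
from h2 import *
f=np.load("pics/w14.npz"); crop(f,(340,420,80,260),"c18",3); crop(f,(345,410,205,260),"c19",10)
```

```text
c18 scale 3
c19 scale 10
```

View pics/c18.png

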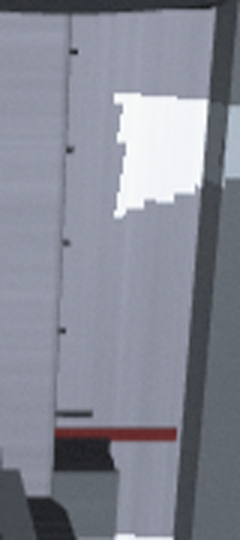

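View pics/c19.png

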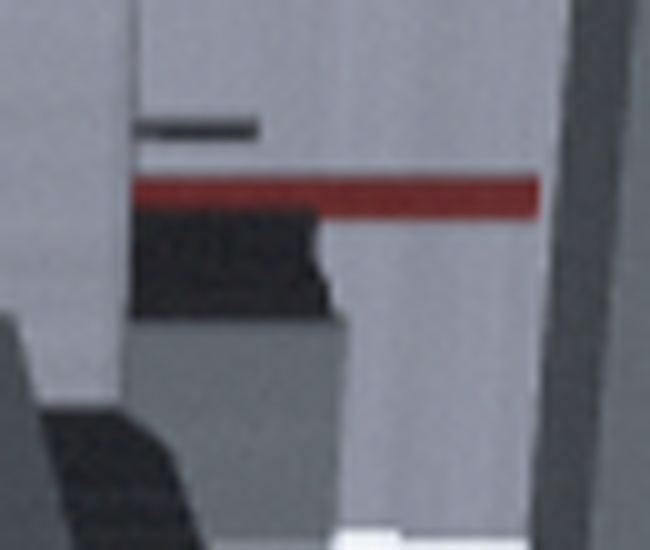

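Run:
```python
from h2 import *
f=np.load("pics/w14.npz"); P=cloud(f)
u=366
for v in range(220,244): print(v,f["im"][v,u],P[v,u].round(4),(P[v,u,:2]@UY).round(4))
print("mark right part")
for v in range(219,232): print(v,f["im"][v,388],P[v,388].round(4),(P[v,388,:2]@UY).round(4))
```

```text
220 [143 147 161] [0.6115 0.1345 0.0061] 0.0872
221 [142 146 161] [0.6118 0.1335 0.0052] 0.0862
222 [115 101 111] [0.6116 0.1332 0.0065] 0.0859
223 [100  49  53] [0.6116 0.1326 0.0071] 0.0853
224 [102  44  45] [0.6116 0.132  0.0074] 0.0847
225 [80 39 41] [0.6115 0.1316 0.0083] 0.0843
226 [49 40 42] [0.6114 0.1311 0.0092] 0.0838
227 [35 37 39] [0.6111 0.1311 0.0111] 0.0838
228 [34 34 39] [0.6106 0.1314 0.0141] 0.0842
229 [38 37 42] [0.6103 0.1314 0.0162] 0.0842
230 [35 36 42] [0.6099 0.1315 0.0183] 0.0843
231 [37 39 42] [0.6098 0.1312 0.0193] 0.084
232 [35 36 41] [0.6095 0.131  0.0209] 0.0839
233 [31 32 38] [0.6091 0.1312 0.0232] 0.0841
234 [40 40 45] [0.6091 0.1307 0.0238] 0.0836
235 [36 37 42] [0.6092 0.13   0.0237] 0.0829
236 [39 42 45] [0.6094 0.1292 0.0234] 0.0821
237 [76 80 86] [0.6091 0.1291 0.025 ] 0.082
238 [ 93  99 105] [0.6091 0.1286 0.0255] 0.0815
239 [ 97 103 111] [0.6092 0.1278 0.0252] 0.0807
240 [ 97 103 110] [0.6094 0.127  0.025 ] 0.0799
241 [ 97 103 110] [0.6096 0.1261 0.0243] 0.0789
242 [ 95 102 108] [0.6094 0.126  0.0257] 0.0788
243 [ 96 101 109] [0.6095 0.1253 0.0258] 0.0782
mark right part
219 [138 142 156] [0.627  0.1364 0.0057] 0.0879
220 [140 142 156] [0.6271 0.1356 0.0056] 0.0871
221 [141 144 157] [0.6271 0.135  0.0062] 0.0865
222 [112  99 107] [0.6271 0.1344 0.0064] 0.0859
223 [98 50 51] [0.627  0.1338 0.007 ] 0.0853
224 [103  44  48] [0.6273 0.1329 0.0064] 0.0843
225 [102  44  47] [0.6273 0.1323 0.007 ] 0.0838
226 [107  56  60] [0.6276 0.1314 0.0063] 0.0828
227 [130 121 135] [0.6277 0.1305 0.0061] 0.082
228 [137 139 154] [0.6282 0.1294 0.0049] 0.0808
229 [136 140 155] [0.6282 0.1288 0.0053] 0.0802
230 [139 141 156] [0.6279 0.1285 0.0067] 0.08
231 [137 141 155] [0.6282 0.1274 0.0058] 0.0789
```

Run:
```python
from h2 import *
e=observe()["eef_pos"]; d=.1043; P0=np.array([.5854,.0296])
move_l([*(P0+d*UY),.02],feed=.01,max_force=50); hold(.2)
gripper_to(.05); hold(.2)
o=observe(); print(o["eef_pos"].round(4),o["ft_force"].round(1))
move_l([*(P0+d*UY),.2],feed=.12)
f=snap("wrist","w15"); print(o["time_s"])
P=cloud(f); R=P.reshape(-1,3)
piv=np.array([.49996,.01826])+d*UY
Q=R[(abs(R[:,0]-.425)<.04)&(abs(R[:,1]-.08)<.04)&(R[:,2]>.09)&(R[:,2]<.105)]
if len(Q):
    c=cv2.minEnclosingCircle(Q[:,:2].astype(np.float32)); dd=np.array(c[0])-piv; print("knob",c,np.degrees(np.arctan2(dd[1],dd[0])),np.linalg.norm(dd))
Q=R[(abs(R[:,0]-.577)<.03)&(abs(R[:,1]-.133)<.03)&(R[:,2]>.082)&(R[:,2]<.098)]
c=cv2.minEnclosingCircle(Q[:,:2].astype(np.float32)); print("post",c,"moved",(np.array(c[0])-[.5853,.02956])@UY,(np.array(c[0])-[.5853,.02956])@UX)
```

```text
[0.5774 0.1337 0.02  ] [-0.1 -0.6 -0. ]
64.8417
knob ((0.4255889058113098, 0.07875573635101318), 0.008608564734458923) -146.76011647284963 0.07935276460021813
post ((0.5775823593139648, 0.1318575143814087), 0.009102730080485344) moved 0.1025881081528211 0.00015327099642107616
```

View pics/w15.png

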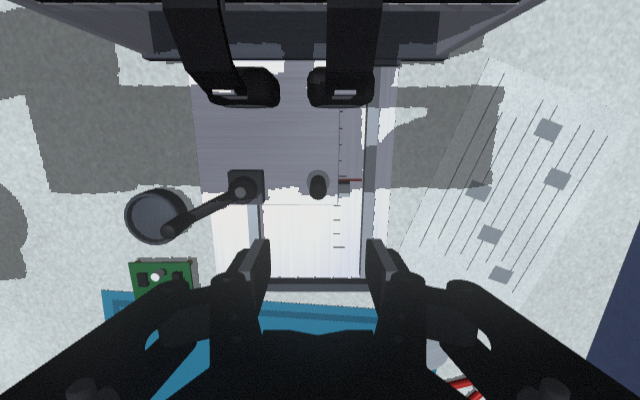

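Run:
```python
from h2 import *
f=np.load("pics/w15.npz"); P=cloud(f); crop(f,(325,375,160,210),"c20",12)
for u in (341,344,347): 
  for v in range(176,190): print(u,v,f["im"][v,u],P[v,u].round(4),(P[v,u,:2]@UY).round(4))
print("mark")
for u in (353,357):
  for v in range(176,186): print(u,v,f["im"][v,u],(P[v,u,:2]@UY).round(4))
```

```text
c20 scale 12
341 176 [82 83 89] [0.608  0.1355 0.0048] 0.0884
341 177 [118 120 131] [0.6081 0.1342 0.0049] 0.0871
341 178 [115 105 113] [0.6082 0.1329 0.0054] 0.0859
341 179 [98 66 68] [0.6083 0.1318 0.0065] 0.0848
341 180 [66 44 47] [0.608  0.1313 0.0109] 0.0843
341 181 [48 50 52] [0.6074 0.1314 0.0184] 0.0844
341 182 [48 50 51] [0.6069 0.1312 0.0241] 0.0842
341 183 [46 48 50] [0.6071 0.1298 0.0234] 0.0828
341 184 [76 79 84] [0.6071 0.1288 0.0247] 0.0818
341 185 [88 93 98] [0.6073 0.1275 0.0246] 0.0805
341 186 [ 94  99 104] [0.6074 0.1262 0.0245] 0.0792
341 187 [ 92  97 103] [0.6075 0.125  0.0247] 0.078
341 188 [ 91  96 104] [0.6077 0.1237 0.0245] 0.0767
341 189 [ 95  98 105] [0.6077 0.1226 0.0252] 0.0756
344 176 [81 84 91] [0.612  0.1356 0.0037] 0.0882
344 177 [114 118 127] [0.612  0.1346 0.0057] 0.0873
344 178 [112 102 112] [0.6121 0.1332 0.0055] 0.0859
344 179 [98 63 67] [0.612  0.1323 0.0078] 0.085
344 180 [67 45 49] [0.6119 0.1315 0.0105] 0.0842
344 181 [45 44 47] [0.6112 0.1316 0.0178] 0.0843
344 182 [44 46 47] [0.6107 0.1314 0.0237] 0.0842
344 183 [49 51 53] [0.6107 0.1304 0.
[... 900 characters left out ...]
615  0.1255 0.0243] 0.0779
347 188 [ 95 100 106] [0.6151 0.1243 0.0249] 0.0768
347 189 [ 96 101 107] [0.6153 0.123  0.0246] 0.0754
mark
353 176 [128 131 144] 0.0884
353 177 [128 131 144] 0.0873
353 178 [113 104 112] 0.0861
353 179 [98 63 66] 0.0849
353 180 [94 49 51] nan
353 181 [119 113 123] 0.0823
353 182 [130 133 146] 0.0809
353 183 [129 132 146] 0.0794
353 184 [128 131 145] 0.0779
353 185 [129 133 146] 0.0766
357 176 [127 130 143] 0.0885
357 177 [127 129 142] 0.0874
357 178 [112 102 111] 0.0861
357 179 [97 63 67] 0.0849
357 180 [92 50 49] 0.0833
357 181 [116 111 120] 0.0818
357 182 [127 128 141] 0.0806
357 183 [127 130 142] 0.0793
357 184 [127 129 142] 0.0779
357 185 [127 131 144] 0.0766
```

View pics/c20.png

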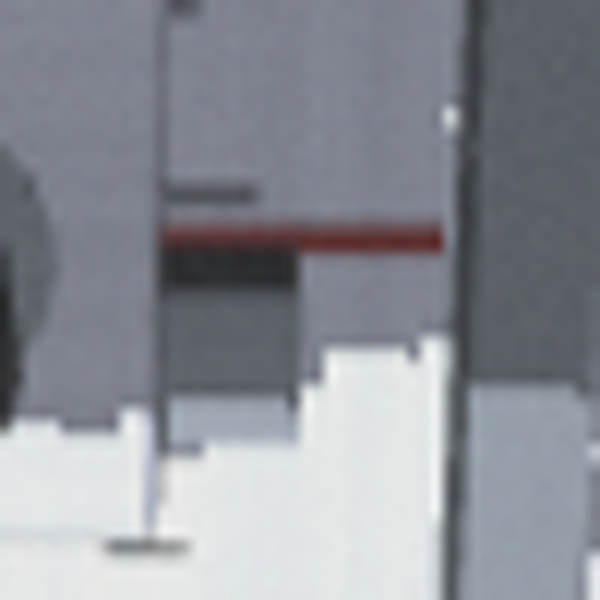

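Run:
```python
from h2 import *
piv=np.array([.49996,.01826])+.1033*UY; Z=.036
p=knobpos(piv,1.09,.034); print(p)
gripper_to(0)
movep([*p,.2],ori(4.4-62)); r=move_l([*p,Z],feed=.12,max_force=10); print(r)
for th in list(np.arange(1.05,0.09,-.12))+[.05,0,-.04]:
    r=move_l([*knobpos(piv,th,.021),Z],feed=.05,rotation=ori(4.4-np.degrees(th)),max_force=18)
    o=observe(); print(round(th,2),r,o["eef_pos"].round(3),o["ft_force"].round(1))
    if r: break
print(o["time_s"])
snap("side","s16"); f=np.load("pics/s16.npz"); crop(f,(180,340,230,350),"c21",5)
```

```text
[0.40616146 0.10777417]
False
1.05 False [0.414 0.093 0.036] [ 0.9  0.4 -0.7]
0.93 False [0.418 0.085 0.036] [ 0.4 -0.2 -0.5]
0.81 False [0.423 0.076 0.036] [-0.6  0.4 -0.4]
0.69 False [0.429 0.068 0.036] [-0.1  0.1  0.1]
0.57 False [0.436 0.061 0.036] [-0.5 -0.1  0.6]
0.45 False [0.443 0.055 0.036] [ 0.2  0.3 -0. ]
0.33 False [0.452 0.049 0.036] [-0.4 -0.7  0.4]
0.21 False [0.46  0.045 0.036] [-0.1 -0.6 -0. ]
0.09 False [0.47  0.042 0.036] [0.1 0.2 0.9]
0.05 False [0.473 0.041 0.036] [-0.1  1.1 -0.9]
0 False [0.476 0.04  0.036] [-5.9  0.5  1.8]
-0.04 False [0.476 0.039 0.035] [-16.5  -1.1  11.8]
73.6083
c21 scale 5
```

View pics/c21.png

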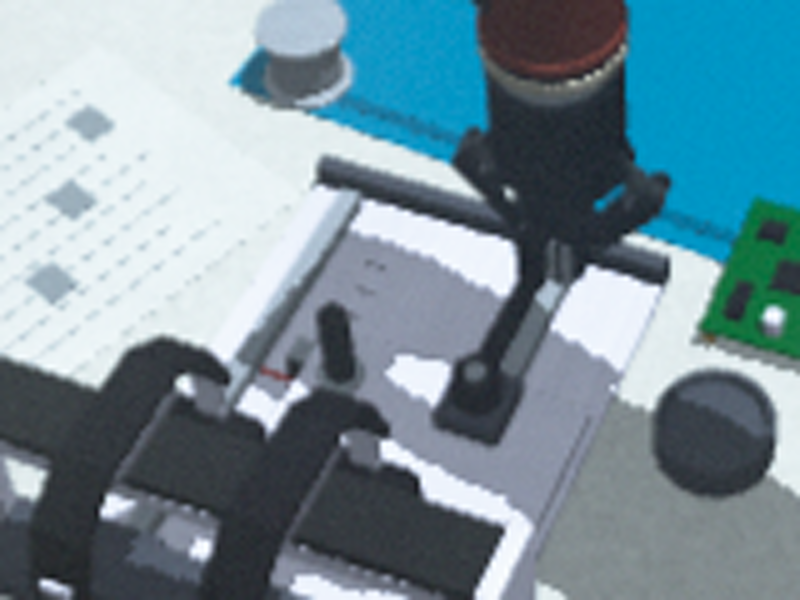

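Lever pushed against its stop. Back off, retreat and check everything.

Run:
```python
from h2 import *
piv=np.array([.49996,.01826])+.1033*UY
p=knobpos(piv,0.0,.032); move_l([*p,.036],feed=.05); move_l([*p,.2],feed=.15)
movep([.56,.12,.24],ori(4.4)); hold(.3); f=snap("wrist","w17")
movep([.50,.06,.40],ori(4.4)); hold(.3); g=snap("wrist","w18"); 
def rect(Q):
    (c,s,a)=cv2.minAreaRect(Q.astype(np.float32)); return np.round(c,4),np.round(s,4),round(a,1)
for n,h in(("w17",f),("w18",g)):
    R=cloud(h).reshape(-1,3)
    Q=R[(abs(R[:,0]-.498)<.04)&(abs(R[:,1]-.042)<.04)&(R[:,2]>.09)&(R[:,2]<.105)]
    if len(Q):
        c=cv2.minEnclosingCircle(Q[:,:2].astype(np.float32)); dd=np.array(c[0])-piv; print(n,"knob",np.round(c[0],4),"clamp rad",-np.arctan2(dd[1],dd[0])-np.pi/2+A0)
    for x,y in((.585,.294),(.495,.287)):
        Q=R[(abs(R[:,0]-x)<.035)&(abs(R[:,1]-y)<.07)&(R[:,2]>.188)&(R[:,2]<.22)]
        if len(Q): c,s,a=rect(Q[:,:2]); d=c-(BAR+.1033*UY); print(n,"hs",len(Q),c,s,a,np.median(Q[:,2]).round(4),"bar frame",(d@UX).round(4),(d@UY).round(4))
crop(f,(200,460,0,300),"c22",2)
P=cloud(f); print(proj(f,[.613,.1316,.02]))
snap("side","s18"); snap("top","t18"); print(observe()["time_s"])
```

```text
w17 knob [0.5003 0.04  ] clamp rad -0.02494589282689029
w17 hs 1652 [0.5881 0.2561] [0.0306 0.0231] 2.6 0.1952 bar frame 0.0453 -0.037
w17 hs 1662 [0.4986 0.2496] [0.0321 0.0233] 10.6 0.1952 bar frame -0.0444 -0.0366
w18 knob [0.4997 0.0414] clamp rad -0.01914243985713103
w18 hs 664 [0.5878 0.2582] [0.0314 0.0245] 2.1 0.1961 bar frame 0.0452 -0.0349
w18 hs 652 [0.4984 0.25  ] [0.03   0.0262] 4.1 0.1962 bar frame -0.0446 -0.0362
c22 scale 2
(np.float64(356.1232118996364), np.float64(166.5806127301989))
77.4667
```

View pics/w17.png

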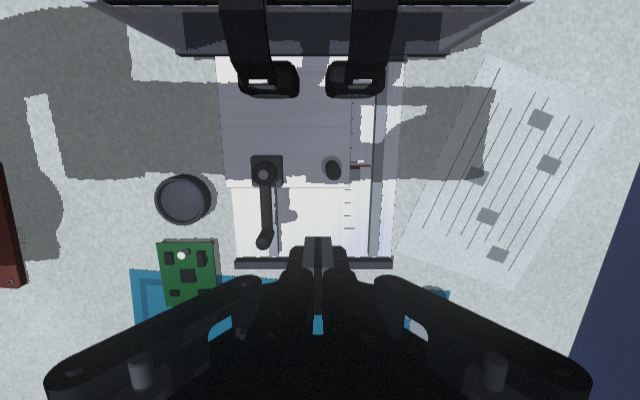

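View pics/w18.png

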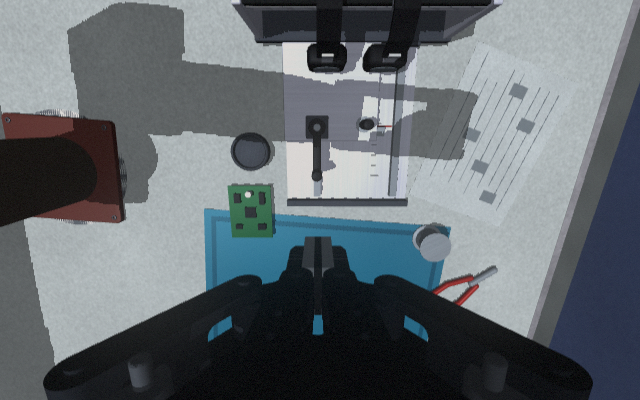

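View pics/t18.png

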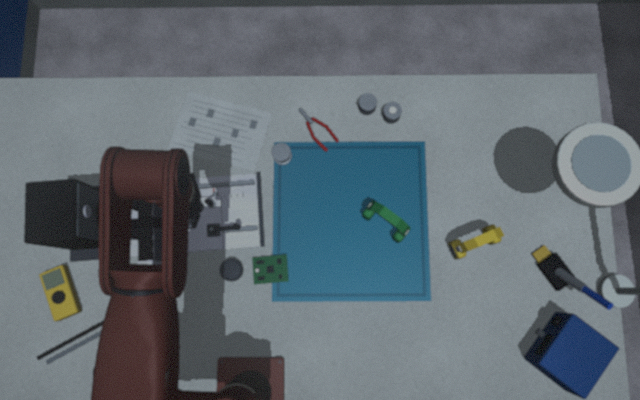

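Run:
```python
from h2 import *
movep([.54,.20,.42],ori(4.4)); hold(.3); g=snap("wrist","w19"); snap("side","s19")
def rect(Q):
    (c,s,a)=cv2.minAreaRect(Q.astype(np.float32)); return np.round(c,4),np.round(s,4),round(a,1)
for n in ("w19","s19"):
    R=cloud(np.load(f"pics/{n}.npz")).reshape(-1,3)
    for x,y in((.585,.294),(.495,.287)):
        Q=R[(abs(R[:,0]-x)<.035)&(abs(R[:,1]-y)<.07)&(R[:,2]>.188)&(R[:,2]<.22)]
        if len(Q): c,s,a=rect(Q[:,:2]); d=c-(BAR+.1033*UY); print(n,"hs",len(Q),c,s,a,np.median(Q[:,2]).round(4),"bar frame",(d@UX).round(4),(d@UY).round(4))
f=np.load("pics/w17.npz");P=cloud(f); crop(f,(335,385,140,190),"c23",12)
for u in (354,358): print(u,[(v,tuple(int(i) for i in f["im"][v,u]),float((P[v,u,:2]@UY).round(4))) for v in range(162,170)])
print("mark",[(v,tuple(int(i) for i in f["im"][v,366]),float((P[v,366,:2]@UY).round(4))) for v in range(162,170)])
s=np.load("pics/s19.npz"); crop(s,(140,340,220,370),"c24",4)
```

```text
w19 hs 1619 [0.5857 0.2923] [0.0304 0.0922] 4.6 0.1974 bar frame 0.0457 -0.0007
w19 hs 1595 [0.4961 0.2854] [0.0301 0.0922] 4.0 0.1972 bar frame -0.0442 -0.0007
s19 hs 453 [0.5851 0.295 ] [0.0331 0.0952] 3.1 0.1974 bar frame 0.0453 0.002
s19 hs 476 [0.4952 0.286 ] [0.0312 0.0949] 4.0 0.1975 bar frame -0.045 -0.0
c23 scale 12
354 [(162, (77, 79, 85), 0.0888), (163, (109, 112, 122), 0.0875), (164, (113, 100, 108), 0.086), (165, (88, 60, 64), 0.0846), (166, (54, 44, 44), 0.0845), (167, (44, 45, 45), 0.0843), (168, (46, 47, 49), 0.0826), (169, (78, 82, 87), 0.0816)]
358 [(162, (215, 219, 221), 0.0887), (163, (161, 166, 172), 0.0872), (164, (111, 96, 106), 0.0859), (165, (85, 57, 60), 0.0845), (166, (56, 44, 46), 0.0844), (167, (41, 41, 44), 0.0841), (168, (45, 46, 49), 0.0826), (169, (76, 80, 85), 0.0818)]
mark [(162, (118, 120, 133), 0.0888), (163, (118, 121, 133), 0.0873), (164, (107, 95, 101), 0.086), (165, (94, 58, 60), 0.0845), (166, (99, 69, 73), 0.0831), (167, (114, 111, 120), 0.0816), (168, (119, 123, 134), 0.0804), (169, (121, 124, 137), 0.0789)]
c24 scale 4
```

View pics/c23.png

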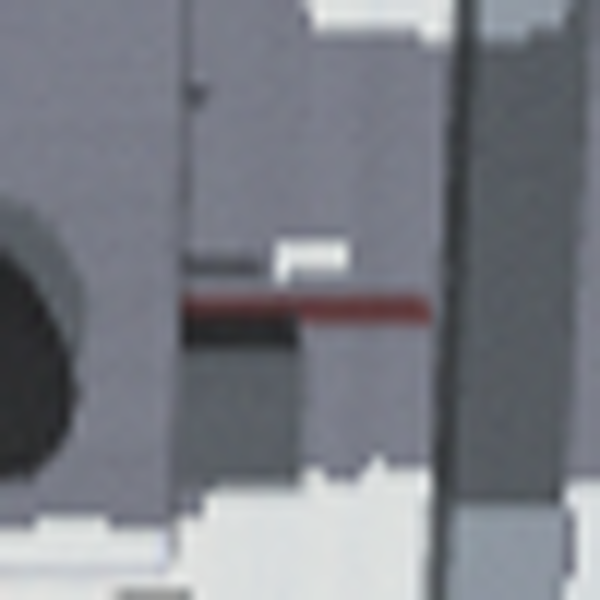

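View pics/c24.png

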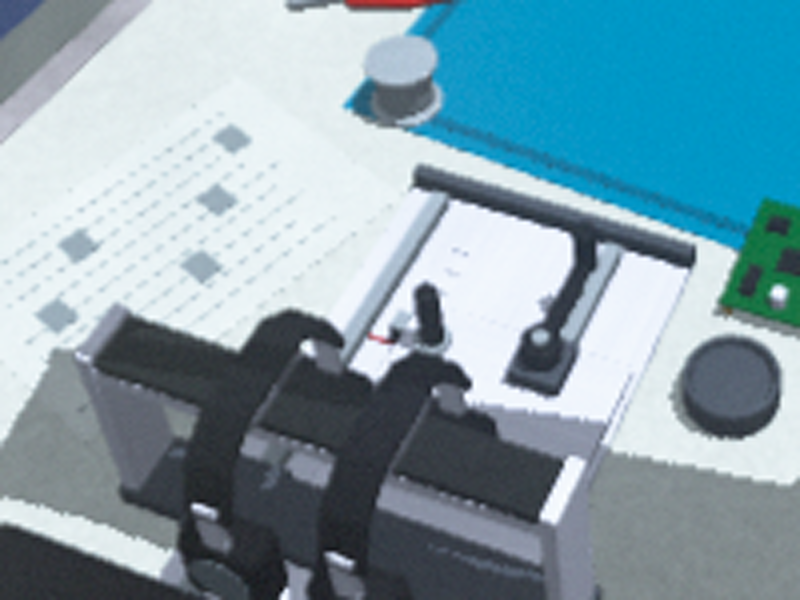

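View pics/w19.png

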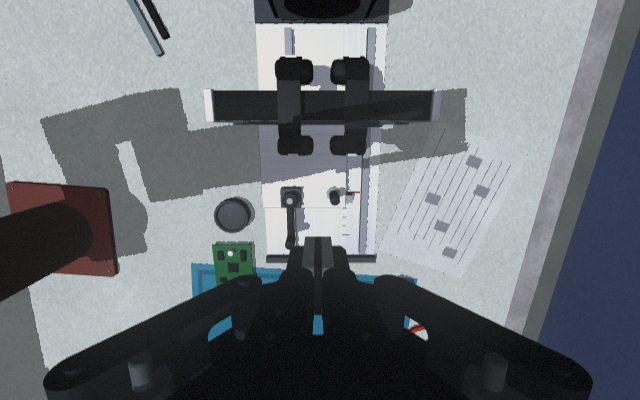

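Run:
```python
from plant import *
print(observe()["ft_force"],observe()["time_s"]); job_done()
```

```text
[ 0.32318502  1.30586408 -0.30055578] 78.5083
the job is handed in; nothing more can be done
```

I hung both black headsets on the bar, opened the clamp lever and slid the carriage until its pointer was on the red mark. Then I locked the lever again and handed the job in at 78.5 s. Only two black headsets were in the scene; the green and yellow ones were left alone.

**Last checks**
- **Headsets:** they hang at about +45 mm and −45 mm along the bar, within 2 mm of its centre line. They are square to within about 1.3° and their crowns are at the expected height.
- **Pointer:** its front edge is within about 0.5 mm of the mark's centre. If the true tip is the middle of the black strip, it is about 1 mm short; the tolerance is 4 mm.
- **Clamp:** the lever opened to about 1.09 rad and now reads about −0.02 rad, pressed against its stop.
- **Left alone:** the circuit board, solder reel and tin look unmoved in the pictures.

**What disagreed**
- **Finger length:** the fingertips are about 35–40 mm short of the stated TCP. My first grasp closed on air above a headset without moving it. I measured the gap with the cameras and by touching the mat, corrected for it, and the later grasps and placings then went as predicted.
- **Starting position:** the pointer began about 103 mm from the mark, not 120 mm, so the carriage started about 17 mm along its travel. I set the final position by looking at the mark.

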